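Reload the ratchet soldering jig

TASK

Put away the finished piece with the brass gate, which still stands in the soldering jig, upright in the cabinet drawer, and load the jig with every terminal block there is, those in the cabinet drawer and any that stand on the bench: stand them side by side, pins up, square and in the middle of the jig's bed, their broad 50 mm faces towards the fixed jaw. Only then turn the ratchet knob clockwise, click by click, to the tooth at which the sprung pad is pressing the row against the jaw and the pawl holds it there by itself. Leave the drawer fully shut with only the finished piece in it, and do not disturb the hammer, screwdriver, brass-wool tin or solder spool.

Things in the scene. Friction and masses are not known exactly. Their poses are not given: they have to be found in the camera images.
- jig: Soldering jig, fixed to the bench: aluminium plate 306 mm (own x) x 110 mm (y) x 14 mm; its top is the bed, open to both sides. Origin: centre of underside. At the +x end the fixed jaw (18 mm thick, 40 mm wide, top 26 mm above the bed); facing it a sprung pad (40 mm wide, 8 mm thick, as high) on a carriage that slides along x; near the -x end (x -108 mm, y 0) the ratchet wheel with its bar knob.
- jaw_face (a point): Middle of the fixed jaw's face, at the height of the bed's surface (14 mm above the bench). Axes as the jig's: the row of blocks lies from here towards -x, y = 0 is the middle of the bed. The free gap from here to the pad's face is 137 mm with the carriage fully back, as at every start.
- pad_face (a point): Middle of the sprung pad's face, at the bed's surface; axes as the jig's (x towards the fixed jaw).
- pad (a joint): How far the pad is pressed back into the carriage, m: 0 when free, 0.014 at its stop; 1200 N/m. At the right tooth it reads about 0.006 (some 7 N); the next tooth then cannot be reached because the pad bottoms out. The knob takes up to about 0.5 N m at the end.
- knob (a joint): Angle of ratchet wheel and knob, rad: 0 at the start, grows clockwise seen from above, end 4.35. 12 teeth, 0.524 rad apart; each moves carriage and pad 13 mm towards the jaw. A spring pulls back; a sprung pawl catches each tooth: turn about 0.12 rad past a tooth, let go, and the wheel falls back onto it. 4 blocks need tooth 3 (1.57), 3 blocks tooth 5 (2.62), 2 blocks tooth 7 (3.67).
- knob_grip (a point): On the knob's axis, 60 mm above the bench, at the height to grip. The knob is a black upright bar 46 mm (own x of this point, turning with it) x 12 mm (own y) that rises from 38 mm to 74 mm above the bench; the toothed wheel below it has a 38 mm radius and its top at 38 mm.
- pawl_tail (a point): End of the pawl's short steel tail beside the wheel on the jig's -y side, 34 mm above the bench. Pushing it about 6 mm towards the jig's +y lifts the pawl, and the wheel and carriage then spring fully back (only needed to undo a mistake).
- cabinet_drawer0 (a joint): How far the drawer is out, m: 0 shut, 0.133 fully open; slides straight out of the cabinet with about 1 N of friction and stays where it is left. Inner floor 22 mm above the bench, inside 155 mm long and 148 mm wide; its side walls end 63 mm above the bench, its front board 76 mm.
- cabinet_drawer0_handle (a point): Middle of the drawer's steel bar handle, a level bar (about 10 mm thick, 95 mm long) along own y, 35 mm off the drawer's face, 47 mm above the bench; it moves with the drawer. Own -x is the way the drawer opens. The low wooden cabinet behind it, fixed to the bench, is 190 mm wide, 200 mm deep, 85 mm high.
- block1: Terminal block: plywood, two brass drawing-pin heads on top (1.6 mm proud). 26 mm thick (own x) x 50 mm long (own y) x 28 mm tall, about 35 g. Origin: centre of underside; z up. Always there. It starts in the closed drawer, standing, its length across the slide and 35 mm or more free beyond each end, its middle about 79 mm behind the handle bar.
- block2: Terminal block: plywood, two brass drawing-pin heads on top (1.6 mm proud). 26 mm thick (own x) x 50 mm long (own y) x 28 mm tall, about 35 g. Origin: centre of underside; z up. May be absent. It starts in the closed drawer, standing, its length across the slide and 35 mm or more free beyond each end, its middle about 120 mm behind the handle bar.
- block3: Terminal block: plywood, two brass drawing-pin heads on top (1.6 mm proud). 26 mm thick (own x) x 50 mm long (own y) x 28 mm tall, about 35 g. Origin: centre of underside; z up. May be absent. It starts standing on the bench between the jig and the cabinet, its length roughly along the robot's x.
- block4: Terminal block: plywood, two brass drawing-pin heads on top (1.6 mm proud). 26 mm thick (own x) x 50 mm long (own y) x 28 mm tall, about 35 g. Origin: centre of underside; z up. May be absent. It starts standing on the bench between the jig and the cabinet, its length roughly along the robot's x.
- finished: Finished piece, at the start standing loose on the jig's bed near the pad, not clamped: plywood base 36 mm (own x) x 52 mm (own y) x 18 mm tall with a little brass gate on top (two rods 30 mm apart along y and a crossbar, 38 mm above the underside). Origin: centre of underside; z up. About 40 g.
- hammer: Hammer, 270 mm long, lying on the bench near the robot; leave alone. Origin below its middle.
- screwdriver: Screwdriver with black handle, 180 mm long, lying near the robot; leave alone. Origin below its middle.
- tin: Round brass tin of brass wool, 66 mm across, 48 mm high; leave alone. Origin under its centre.
- spool: Spool of solder standing on its flange, 60 mm across, 35 mm high; leave alone. Origin under its centre.
Things that resemble listed ones, but are neither listed nor needed, are in the scene too. Leave any black or green look-alike of the block3 alone.

How it is judged (in metres and radians):
On the way, in this order (a step that is already met when the one before it is completed fails the run):
1. every terminal block stands upright in the row on the bed, square and in the middle, between jaw and pad (x of block1 in the frame of jaw_face between -0.132 and -0.008 m and y of block1 in the frame of jaw_face between -0.015 and 0.015 m and z of block1 in the frame of jaw_face between -0.005 and 0.005 m and angle between each of block1, block2, block3, block4's own z axis and vertical below 0.15 rad and angle between the x axis of each of block1, block2, block3, block4 and the x axis of jaw_face, either way round below 0.15 rad and x of block2 in the frame of jaw_face between -0.132 and -0.008 m and y of block2 in the frame of jaw_face between -0.015 and 0.015 m and z of block2 in the frame of jaw_face between -0.005 and 0.005 m and x of block3 in the frame of jaw_face between -0.132 and -0.008 m and y of block3 in the frame of jaw_face between -0.015 and 0.015 m and z of block3 in the frame of jaw_face between -0.005 and 0.005 m and x of block4 in the frame of jaw_face between -0.132 and -0.008 m and y of block4 in the frame of jaw_face between -0.015 and 0.015 m and z of block4 in the frame of jaw_face between -0.005 and 0.005 m), for 0.2 s.
2. the pad is pressed back at least 2.5 mm by the row (value of joint pad above 0.0025 m), for 0.2 s.
At the end, for the whole second after the job is handed in: Every block is in the row on the bed (5 mm in height, 15 mm from the middle line, upright and square within 0.15 rad), the pad pressed back over 2.5 mm and held by the pawl; the finished piece stands in the drawer (within 0.2 rad), which is within 8 mm of shut; all at rest (all of step 1 and x of finished in the frame of cabinet_drawer0_handle between 0.03 and 0.22 m and y of finished in the frame of cabinet_drawer0_handle between -0.08 and 0.08 m and z of finished in the frame of cabinet_drawer0_handle between -0.032 and -0.01 m and angle between finished's own z axis and vertical below 0.2 rad and linear speed of each of finished, block1, block2, block3, block4 below 0.02 m/s and value of joint pad above 0.0025 m and value of joint cabinet_drawer0 below 0.008 m); the robot touches nothing.
It fails at once if the hammer is moved more than 30 mm (distance of hammer from where it was at the start of the episode above 0.03 m).
It fails at once if the screwdriver is moved more than 30 mm (distance of screwdriver from where it was at the start of the episode above 0.03 m).
It fails at once if the tin of brass wool is moved more than 30 mm (distance of tin from where it was at the start of the episode above 0.03 m).
It fails at once if the solder spool is moved more than 30 mm (distance of spool from where it was at the start of the episode above 0.03 m).
Of block2, block3, block4 only 1 to 3 are there at a start; the rules pass over those that are not, and their reading is None.
At some moment in a run one of block1, block2, block3, block4 may be knocked a few centimetres aside while the robot is not near it.
Once in a run the grip may slacken for a moment while it holds something.
It also fails if it takes over 210 s, if anything falls off the work surface, if the arm or the gripper's body presses on something with over 40 N, if the wrist force passes 120 N, or if a joint passes its speed limit or range.

ROBOT

A 6-joint arm with a two-finger parallel gripper is mounted at the origin on the work surface. World frame = base frame: x ahead of the robot, y to its left, z up, the work surface at z = 0. Lengths are in m, angles in degrees, forces in N, time in s.
With the tool pointing down it reaches from about 0.35 to 0.875 m from the base axis. Payload 4.2 kg.
Tool frame: the origin (TCP) lies on the centre line of the jaws, within the pads' length; the fingertips stand 19 mm ahead of it and the grasp point (between the pads) is the TCP; x points along the fingers, y is the direction in which the jaws open and shut, and the axes are right-handed (so a half turn about x gives the same grasp; the last joint's range is limited). The gripper opens to 87 mm and grips with 3 to 60 N. Pads are 19 mm wide; open, the fingers measure 117 mm over their backs; the gripper's body (75 mm by 190 mm) begins 51 mm behind the grasp point.
Start: joints at [86.895, 22.042, 0.453, 0, -68.411, -14.817], TCP at [0.192, 0.595, 0.242] pointing down, gripper open.
Joint ranges: [-179.83, 179.83], [-69.29, 118.12], [-61.27, 80.66], [-181.25, 117.63], [-171.15, -9.14], [-177.46, 177.46]. Speed limits (degrees/s): [159.86, 159.86, 180, 180, 180, 180].

INTERFACE

Orientations are given as a 3x3 rotation matrix whose columns are the frame's x, y, z axes.
In Python, from station import r, viewer, job, spotter gives the robot as it stands.
- The arm moves only by the tool play_rows, never from a script. Its argument "commands" is a list of rows, each an object of numbers: "fingers": the gripper command: -1 is fully open, 1 is shut, values between are in proportion; "tx", "ty", "tz": the shift along the tool's x, y, z normalised to -1 to 1, where 1 is 750 mm; "ax", "ay", "az": the turn, a rotation vector about the tool's x, y, z normalised to -1 to 1, where 1 is pi rad. In form: [{"fingers": .., "tx": .., "ty": .., "tz": .., "ax": .., "ay": .., "az": ..}, ...]. A call has 1 to 5 rows; each row is the pose to reach, as a shift and turn from the pose commanded when the call began, along the tool's axes at that moment, turning the shorter way round; what a row does not reach only later rows make up. A row lasts 1/12 s, in which the tool goes at most 41.7 mm and 7.16 degrees, less where a joint would pass 70% of its speed; a pose out of reach is approached as far as the arm can. A call with a number of a shift or a turn outside -1 to 1 is refused whole. A call with a gripper value outside its range is refused whole. The fingers move at their own pace and stop on an object; the grip force is fixed at half the most. Time passes only in rows, so rows that repeat a pose let the fingers close. It gives the time, the measured TCP pose, the force and the opening at its end, in the units of the state.
- r.sense(): the state, without advancing time (a new reading comes with each control period).
- viewer.capture(name): name is "scene" or "top"; returns a dict with "image" (480x640x3 uint8, red, green, blue), "fx", "fy", "cx", "cy" (pixels), "dist" ([k1, k2, p1, p2, k3] as OpenCV has them; the pictures are not rectified), "R" (3x3) and "t" (3): a world point X has camera coordinates R X + t. Camera axes: x right, y down, z forward; pixel columns grow to the right and rows downward; lengths in m; the calibration is good to about 2 mm. A picture is of the moment at which its call begins. There is no depth.
- job.finish_job(): hands the job in, once; it reports no verdict.
Trained networks look in a picture, given as the dict that the camera call returned (one of the last four; its "shot" number tells which), for a name from the list of things; names that differ only in an ending like _2 or _b are one class to them, and where a whole thing is asked for, a point or a joint stands for the part that bears it (a point fixed in the world has none). Each returns a list of dicts, best first, with "score" (0 to 1); they miss things now and then, are a little off and sometimes report something else, mostly with a low value. They report only what shows in the picture. A call takes as long as a camera call. They do not tell look-alikes from the thing itself.
- spotter.find_in(name, picture): "uv" ([column, row] in pixels, amid what is visible of it).
- spotter.silhouettes(name, picture): "region" (480x640 bool, what is visible of it) and "uv" ([column, row] in pixels, amid what is visible of it).
The state is a dict: "time_s": time; "joints": joint angles; "joint_velocities": joint speeds; "effort": joint torques, N m; "tcp_pos": TCP position; "ee_rot": TCP orientation; "wrist_force": force on the tool from outside, world axes, zero at the start; "moment": the same for the moment, N m; "gripper_width": opening from 0.0 (shut) to 1.0 (fully open).
Only numpy, scipy, OpenCV 4.12 (cv2) and the standard library are available. Lean on these libraries where they do the work, as an engineer would, in place of code of your own. Each camera call takes 0.05 s, during which the arm holds its last target. There are 200 camera calls.

## Working session

There is one attempt and no reset: what is moved stays moved. The work goes in short steps, Python scripts to look and compute and a tool call to move; the robot and the scene stay as the last step left them, time stands still between calls to the robot, and variables do not carry over. Pictures are saved under pics/ and viewed, about 12 in all and at most 16, crops included, and the job is handed in when it is done.

Besides the shell and the picture viewer there is one more tool, called after ">>>" as name([rows], argument=value, ...), one row to a line, values as JSON. play_rows: Moves the arm, as the interface text tells. Its arguments: {"type":"object","properties":{"commands":{"type":"array"}},"required":["commands"]}

```bash
ls; mkdir -p pics
python3 - <<'E'
from station import r,viewer,job,spotter
import cv2,numpy as np
s=r.sense();print(s)
for n in ("scene","top"):
    c=viewer.capture(n);cv2.imwrite(f"pics/{n}0.png",c["image"][:,:,::-1])
    print(n,{k:np.round(c[k],4).tolist() for k in c if k not in("image",)and not isinstance(c[k],str)})
    for m in ("block1","finished","knob_grip","jig","cabinet_drawer0_handle","pawl_tail","tin","spool","hammer","screwdriver","pad"):
        try: print(m,[(np.round(d["uv"]).tolist(),round(d["score"],2)) for d in spotter.find_in(m,c)])
        except Exception as e: print(m,e)
E
```

```text
pics
{'time_s': 0.0, 'joints': array([ 8.68948058e+01,  2.20911761e+01,  3.80383397e-01, -2.95376008e-02,
       -6.84130593e+01, -1.48155607e+01]), 'joint_velocities': array([ 0.0344497 , -0.02823607, -0.05498727,  0.11356345, -0.01257238,
        0.04519697]), 'effort': array([-5.94008015e-04, -3.90669715e+01,  1.87400061e+01,  4.21977684e+00,
        1.09160817e-02, -1.97467325e-04]), 'tcp_pos': array([0.19212845, 0.59414023, 0.24045791]), 'ee_rot': array([[-5.95756726e-04, -3.07881599e-01, -9.51424493e-01],
       [-2.13243559e-03, -9.51422108e-01,  3.07882163e-01],
       [-9.99997549e-01,  2.21227432e-03, -8.97215610e-05]]), 'wrist_force': array([ 0.35931295, -0.83068253, -0.24037855]), 'moment': array([-0.00523751, -0.00702823,  0.04803546]), 'gripper_width': 1.0036887023049024}
scene {'fx': 530.4543, 'fy': 530.4543, 'cx': 303.4635, 'cy': 232.345, 'dist': [0.0406, 0.0, 0.0, 0.0, 0.0], 'R': [[-0.1452, 0.9894, 0.0066], [0.8317, 0.1257, -0.5409], [-0.536, -0.0731, -0.8411]], 't': [0.0728, -0.394, 1.3789], 'shot': 1}
block1 [([339.0, 223.0], 0.95), ([332.0, 180.0], 0.94), ([298.0,
[... 553 characters left out ...]
 -0.0124, -0.1657], [0.1658, -0.0028, -0.9862]], 't': [-0.0273, 0.5667, 1.2131], 'shot': 2}
block1 [([290.0, 320.0], 0.8), ([263.0, 306.0], 0.72), ([306.0, 210.0], 0.65), ([330.0, 319.0], 0.6), ([306.0, 254.0], 0.53), ([279.0, 274.0], 0.49), ([394.0, 257.0], 0.47)]
finished [([382.0, 256.0], 0.88)]
knob_grip [([437.0, 261.0], 0.87)]
jig [([398.0, 260.0], 0.89), ([219.0, 205.0], 0.31)]
cabinet_drawer0_handle [([220.0, 206.0], 0.73), ([436.0, 262.0], 0.55)]
pawl_tail [([394.0, 260.0], 0.47), ([425.0, 247.0], 0.39)]
tin [([302.0, 155.0], 0.94)]
spool [([346.0, 167.0], 0.59)]
hammer [([411.0, 325.0], 0.88)]
screwdriver [([194.0, 336.0], 0.91)]
pad [([394.0, 257.0], 0.46), ([415.0, 325.0], 0.16)]
```

View pics/scene0.png

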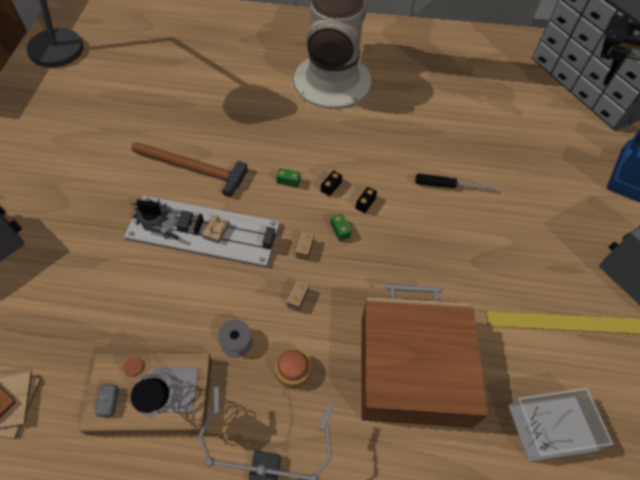

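View pics/top0.png

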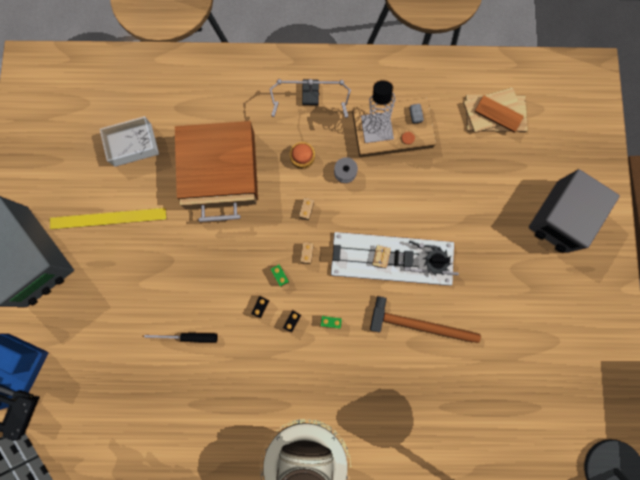

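Plain blocks on the bench: scene (305,244) and (298,294), top (307,253) and (306,210). The green look-alikes are at top (279,275) and (331,322), and the black ones at (260,306) and (291,320), so I leave those alone. The finished piece is at top (382,257), the handle at (219,212) and the knob at (437,261). Next I fit the poses in both views.

```bash
cat > h.py <<'E'
from station import r,viewer,job,spotter
import cv2,numpy as np
from scipy.optimize import minimize
def caps(): return [viewer.capture("scene"),viewer.capture("top")]
def K(c): return np.array([[c["fx"],0,c["cx"]],[0,c["fy"],c["cy"]],[0,0,1.]])
def proj(c,P):
    return cv2.projectPoints(np.float64(P).reshape(-1,1,3),cv2.Rodrigues(np.float64(c["R"]))[0],np.float64(c["t"]),K(c),np.float64(c["dist"]))[0][:,0]
def ray(c,uv):
    n=cv2.undistortPoints(np.float64(uv).reshape(1,1,2),K(c),np.float64(c["dist"]))[0,0]
    R=np.array(c["R"]);return -R.T@np.array(c["t"]),R.T@np.array([n[0],n[1],1])
def onplane(c,uv,z):
    o,d=ray(c,uv);return o+d*(z-o[2])/d[2]
def tri(cs,uvs):
    A=np.zeros((3,3));b=np.zeros(3)
    for c,uv in zip(cs,uvs):
        o,d=ray(c,uv);d=d/np.linalg.norm(d);M=np.eye(3)-np.outer(d,d);A+=M;b+=M@o
    return np.linalg.solve(A,b)
def box(x,y,z,yaw,d):
    s=np.array([[i,j,k] for i in(-.5,.5) for j in(-.5,.5) for k in(0,1)])*d
    c,n=np.cos(yaw),np.sin(yaw);return s@np.array([[c,n,0],[-n,c,0],[0,0,1]])+[x,y,z]
def hull(c,P):
    h=cv2.convexHull(np.float32(proj(c,P)));return h
def mask(c,P):
    m=np.zeros((480*4,640*4),np.uint8)
    cv2.fillConvexPoly(m,np.int32(np.round((hull(c,P)*4+1.5)*16)),1,shift=4)
    return cv2.resize(m.astype(np.float32),(640,480),interpolation=cv2.INTER_AREA)
def fit(cs,regs,d,x0,z,freez=False):
    d=np.array(d)
    def cost(p):
        t=0
        for c,g in zip(cs,regs):
            if g is None: continue
            m=mask(c,box(p[0],p[1],p[3] if freez else z,p[2],d));t+=1-np.minimum(m,g).sum()/np.maximum(m,g).sum()
        return t
    x0=list(x0)+([z] if freez else [])
    S=np.vstack([x0]+[np.array(x0)+np.eye(len(x0))[i]*[.008,.008,.2,.01][i] for i in range(len(x0))])
    q=minimize(cost,x0,method="Nelder-Mead",options=dict(initial_simplex=S,xatol=2e-4,fatol=1e-4,maxiter=150))
    return q.x,q.fun
def sil(name,c,uv):
    L=spotter.silhouettes(name,c)
    if not L: return None
    e=min(L,key=lambda a:np.hypot(*(np.array(a["uv"])-uv)))
    return e["region"].astype(np.float32) if np.hypot(*(np.array(e["uv"])-uv))<15 else None
E
python3 - <<'E'
from h import *
cs=caps()
def go(n,name,d,us,ut,z,yaw,fz=False):
    X=tri(cs,[us,ut]);g=[sil(name,cs[0],us),sil(name,cs[1],ut)]
    p=[fit(cs,g,d,[X[0],X[1],y],z,fz) for y in yaw];p=min(p,key=lambda a:a[1])
    print(n,"tri",X.round(4),"fit",p[0].round(4),"deg",np.degrees(p[0][2]).round(1),"cost",round(p[1],3),[None if a is None else int(a.sum()) for a in g],flush=True)
B=[.026,.05,.028]
go("b3","block1",B,(305,244),(306,254),0,(1.2,1.9),True)
go("b4","block1",B,(298,294),(306,210),0,(1.2,1.9),True)
go("fin","finished",[.036,.052,.022],(215,227),(382,256),.014,(1.2,1.6,2.),False)
go("handle","cabinet_drawer0_handle",[.01,.095,.01],(417,302),(220,206),.042,(0,.1),False)
go("jig","jig",[.306,.11,.014],(198,231),(398,260),0,(1.5,),False)
go("knob","knob_grip",[.046,.012,.036],(150,211),(437,261),.038,(0,1.,2.),False)
for c,n in zip(cs,("scene","top")):
    big=cv2.resize(c["image"][:,:,::-1],None,fx=4,fy=4,interpolation=cv2.INTER_CUBIC)
    cv2.imwrite(f"pics/{n}_big.png",big)
    y,x=(170,110) if n=="scene" else (190,290)
    cv2.imwrite(f"pics/{n}_c.png",big[y*4:(y+130)*4,x*4:(x+200)*4])
E
```

```text
b3 tri [0.5106 0.0048 0.0133] fit [ 0.5153  0.0036  1.4907 -0.0035] deg 85.4 cost 0.266 [325, 211]
b4 tri [0.6247 0.007  0.0117] fit [ 0.6294  0.0062  1.3036 -0.003 ] deg 74.7 cost 0.174 [436, 221]
fin tri [ 0.506  -0.1852  0.0271] fit [ 0.5081 -0.183   1.3478] deg 77.2 cost 0.251 [491, 304]
handle tri [0.6251 0.2266 0.0462] fit [0.6272 0.2241 0.1083] deg 6.2 cost 1.645 [842, 996]
jig tri [ 0.5    -0.2297 -0.0076] fit [ 0.5044 -0.2154  1.4981] deg 85.8 cost 0.193 [6340, 5044]
knob tri [ 0.4943 -0.3221  0.0386] fit [ 0.5019 -0.3153  1.5837] deg 90.7 cost 1.291 [834, 569]
```

View pics/top_c.png

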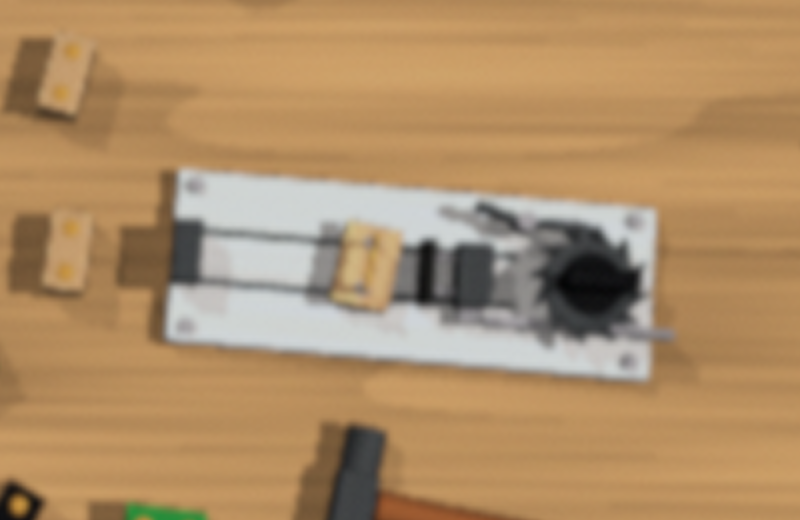

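View pics/scene_c.png

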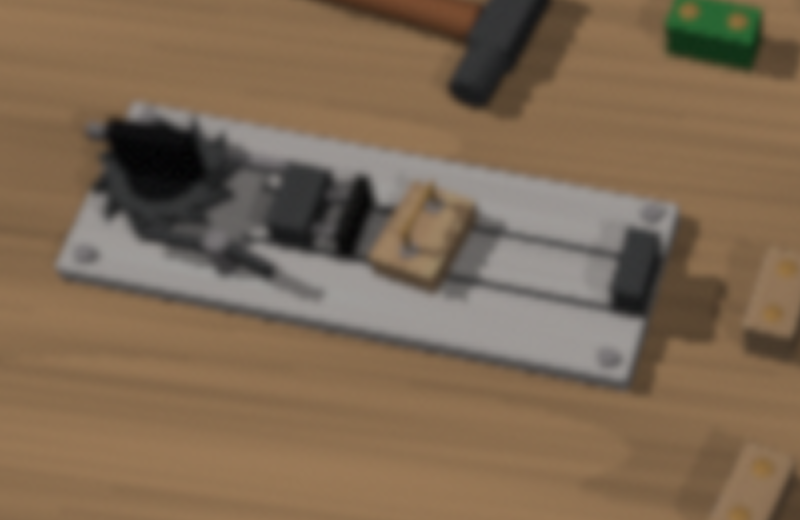

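Top crop: jig plate corners at about (180,170), (655,208), (648,380) and (167,340). The jaw is at the left, the pad at x≈428, and the finished piece is at (367,266), a little turned. The bar knob lies along the plate, and the pawl is on the far (+X) side. Now I'll compute the jig and overlay the fits.

```bash
cat > a.py <<'E'
from h import *
import pickle
cs=caps()
T=np.array([(180,170),(655,208),(648,380),(167,340)])/4+[290,190]-.375
S=np.array([(678,203),(137,103),(628,382),(58,272)])/4+[110,170]-.375
print("top",[onplane(cs[1],u,.014)[:2].round(4).tolist() for u in T]);print("scene",[onplane(cs[0],u,.014)[:2].round(4).tolist() for u in S])
# plate silhouettes by colour: grey low saturation region fits
out=[]
def ov(c,P,im,col):
    h=hull(c,P);cv2.polylines(im,[np.int32(np.round((h+.5)*5*8))],True,col,1,cv2.LINE_AA,shift=3)
B=np.array([.026,.05,.028])
for n,(us,ut) in {"b":((300,268),(306,232)),"h":((417,297),(219,212)),"p":((215,227),(382,256))}.items():
    for c,u in zip(cs,(us,ut)):
        im=cv2.resize(c["image"][:,:,::-1],None,fx=5,fy=5,interpolation=cv2.INTER_CUBIC).copy()
        ov(c,box(.5153,.0036,0,1.4907,B),im,(0,0,255));ov(c,box(.6294,.0062,0,1.3036,B),im,(0,0,255))
        ov(c,box(.5081,-.183,.014,1.3478,np.array([.036,.052,.018])),im,(0,0,255))
        ov(c,box(.5044,-.2154,0,1.4981,np.array([.306,.11,.014])),im,(255,0,0))
        x,y=int(u[0]*5),int(u[1]*5);print(n,u,"crop origin",x-130,y-150)
        out.append(im[y-150:y+150,x-130:x+130])
cv2.imwrite("pics/comp1.png",np.vstack([np.hstack(out[::2]),np.hstack(out[1::2])]))
E
python3 a.py
```

```text
top [[0.5675, -0.0672], [0.5468, -0.3702], [0.4375, -0.3622], [0.459, -0.0596]]
scene [[0.4611, -0.0582], [0.4406, -0.3596], [0.5717, -0.0645], [0.5513, -0.3664]]
b (300, 268) crop origin 1370 1190
b (306, 232) crop origin 1400 1010
h (417, 297) crop origin 1955 1335
h (219, 212) crop origin 965 910
p (215, 227) crop origin 945 985
p (382, 256) crop origin 1780 1130
```

View pics/comp1.png

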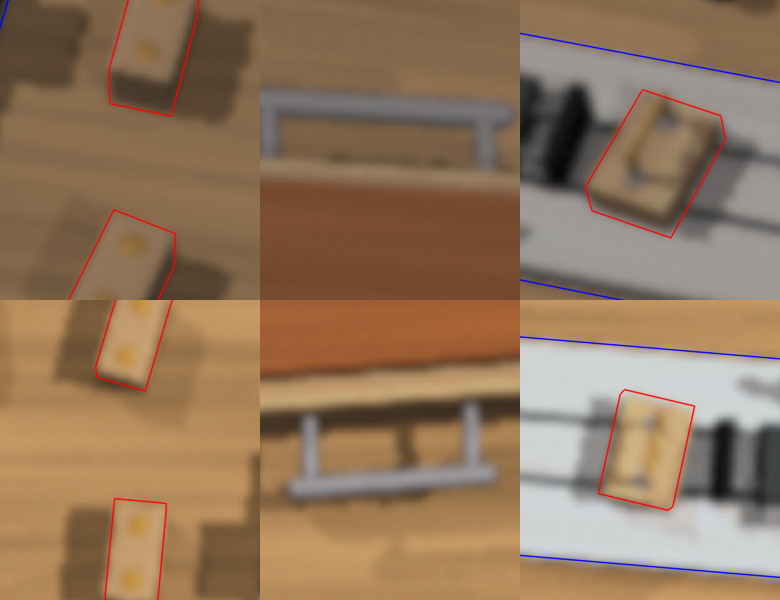

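Composite: the block outlines fit well. The handle bar shows in the scene view with its leg joints at px (392.6,287.6) and (436.2,289.4), and in the top view at (203,219.2) and (235.2,217). Now I measure the handle and plan.

```bash
cat > plan.py <<'E'
# from plan import go; go([(x,y,z,phi,fingers,nrows),...]) prints calls; phi = heading of tool y, deg
from h import *
def go(W,start=None):
    s=r.sense();p=np.array(s["tcp_pos"]);R=np.array(s["ee_rot"]);phi=np.degrees(np.arctan2(R[1,1],R[0,1]));tilt=R[2,1],R[2,2]
    if phi>0: phi-=360
    print("now",p.round(4),round(phi,2),"tilt",np.round(tilt,4),"w",round(s["gripper_width"],3),"F",s["wrist_force"].round(1),"t",round(s["time_s"],2))
    for (x,y,z,f,g,n) in W:
        d=np.array([x,y,z])-p;a=np.radians(phi)
        Y=np.array([np.cos(a),np.sin(a),0]);Z=np.array([np.sin(a),-np.cos(a),0])
        v=np.array([-d[2],d@Y,d@Z])/.75;ax=(phi-f)/180
        need=max(np.linalg.norm(d)/.0417,abs(phi-f)/7.16)
        print(f"fingers {g} tx {v[0]:.4f} ty {v[1]:.4f} tz {v[2]:.4f} ax {ax:.4f} rows {n} need {need:.1f}")
        p=np.array([x,y,z]);phi=f
E
python3 - <<'E'
from plan import *
cs=caps()
L=tri(cs,[(435.9,288.9),(202.6,218.8)]);Rr=tri(cs,[(392.3,287.1),(234.8,216.6)])
m=(L+Rr)/2;d=L-Rr;yaw=np.degrees(np.arctan2(d[1],d[0]))-90
print(L.round(4),Rr.round(4),m.round(4),"len",np.linalg.norm(d),"drawer yaw",yaw)
go([(.35,.45,.24,-144,-1,5),(.5,.3,.22,-180+yaw,-1,5),(m[0],m[1],.13,-180+yaw,-.0,5),(m[0],m[1],.047,-180+yaw,-.0,5)])
E
```

```text
[0.5919 0.2648 0.046 ] [0.599  0.1844 0.0434] [0.5954 0.2246 0.0447] len 0.08081004620064484 drawer yaw 5.043879476439116
now [0.1923 0.5947 0.2416] -107.92 tilt [-0. -0.] w 1.0 F [ 0.7  0.6 -0.9] t 2.1
fingers -1 tx 0.0021 ty 0.1188 tz -0.2594 ax 0.2004 rows 5 need 5.1
fingers -1 tx 0.0267 ty -0.0442 tz -0.2794 ax 0.1720 rows 5 need 5.1
fingers -0.0 tx 0.1200 ty -0.1179 tz -0.1113 ax 0.0000 rows 5 need 3.6
fingers -0.0 tx 0.1107 ty 0.0000 tz 0.0000 ax 0.0000 rows 5 need 2.0
```

>>> play_rows([
  {"fingers":-1,"tx":0.002,"ty":0.11,"tz":-0.24,"ax":0.19,"ay":0,"az":0},
  {"fingers":-1,"tx":0.002,"ty":0.11,"tz":-0.24,"ax":0.19,"ay":0,"az":0},
  {"fingers":-1,"tx":0.002,"ty":0.11,"tz":-0.24,"ax":0.19,"ay":0,"az":0},
  {"fingers":-1,"tx":0.002,"ty":0.11,"tz":-0.24,"ax":0.19,"ay":0,"az":0},
  {"fingers":-1,"tx":0.002,"ty":0.11,"tz":-0.24,"ax":0.19,"ay":0,"az":0},
])

```text
time_s: 2.52
tcp_pos: [0.3397, 0.4586, 0.2403]
ee_rot: [[0.0, -0.793, -0.609], [-0.0, -0.609, 0.793], [-1.0, -0.0, -0.0]]
wrist_force: [-0.5, 1.0, -0.6]
gripper_width: 0.999
```

>>> play_rows([
  {"fingers":0.5,"tx":0.0267,"ty":-0.0442,"tz":-0.26,"ax":0.18,"ay":0,"az":0},
  {"fingers":0.5,"tx":0.0267,"ty":-0.0442,"tz":-0.26,"ax":0.18,"ay":0,"az":0},
  {"fingers":0.5,"tx":0.0267,"ty":-0.0442,"tz":-0.26,"ax":0.18,"ay":0,"az":0},
  {"fingers":0.5,"tx":0.0267,"ty":-0.0442,"tz":-0.26,"ax":0.18,"ay":0,"az":0},
  {"fingers":0.5,"tx":0.0267,"ty":-0.0442,"tz":-0.26,"ax":0.18,"ay":0,"az":0},
])

```text
time_s: 2.93
tcp_pos: [0.4857, 0.3249, 0.2199]
ee_rot: [[0.0, -0.996, -0.089], [-0.0, -0.089, 0.996], [-1.0, -0.0, -0.0]]
wrist_force: [0.0, 1.1, -0.3]
gripper_width: 0.71
```

Run:
```python
from plan import *
go([(.5954,.2246,.13,-175,.5,5),(.5954,.2246,.047,-175,.5,5),(.5954,.2246,.047,-175,1,5)])
```

```text
now [0.4857 0.3249 0.2199] -174.9 tilt [-0.0001 -0.0002] w 0.71 F [ 0.   1.1 -0.3] t 2.93
fingers 0.5 tx 0.1199 ty -0.1338 tz -0.1463 ax 0.0006 rows 5 need 4.2
fingers 0.5 tx 0.1107 ty 0.0000 tz 0.0000 ax 0.0000 rows 5 need 2.0
fingers 1 tx -0.0000 ty 0.0000 tz 0.0000 ax 0.0000 rows 5 need 0.0
```

>>> play_rows([
  {"fingers":0.5,"tx":0.12,"ty":-0.1338,"tz":-0.1463,"ax":0,"ay":0,"az":0},
  {"fingers":0.5,"tx":0.12,"ty":-0.1338,"tz":-0.1463,"ax":0,"ay":0,"az":0},
  {"fingers":0.5,"tx":0.12,"ty":-0.1338,"tz":-0.1463,"ax":0,"ay":0,"az":0},
  {"fingers":0.5,"tx":0.12,"ty":-0.1338,"tz":-0.1463,"ax":0,"ay":0,"az":0},
  {"fingers":0.5,"tx":0.12,"ty":-0.1338,"tz":-0.1463,"ax":0,"ay":0,"az":0},
])

```text
time_s: 3.35
tcp_pos: [0.5954, 0.2229, 0.1253]
ee_rot: [[-0.006, -0.996, -0.09], [-0.004, -0.09, 0.996], [-1.0, 0.006, -0.003]]
wrist_force: [-0.6, 0.6, -1.2]
gripper_width: 0.324
```

>>> play_rows([
  {"fingers":0.5,"tx":0.03,"ty":0,"tz":0,"ax":0,"ay":0,"az":0},
  {"fingers":0.5,"tx":0.06,"ty":0,"tz":0,"ax":0,"ay":0,"az":0},
  {"fingers":0.5,"tx":0.09,"ty":0,"tz":0,"ax":0,"ay":0,"az":0},
  {"fingers":0.5,"tx":0.1107,"ty":0,"tz":0,"ax":0,"ay":0,"az":0},
  {"fingers":1,"tx":0.1107,"ty":0,"tz":0,"ax":0,"ay":0,"az":0},
])

```text
time_s: 3.77
tcp_pos: [0.5921, 0.2266, 0.0434]
ee_rot: [[-0.006, -0.995, -0.095], [-0.004, -0.095, 0.995], [-1.0, 0.007, -0.003]]
wrist_force: [-1.2, 0.2, -1.0]
gripper_width: 0.225
```

>>> play_rows([
  {"fingers":1,"tx":0,"ty":0,"tz":0,"ax":0,"ay":0,"az":0},
  {"fingers":1,"tx":0,"ty":0,"tz":0,"ax":0,"ay":0,"az":0},
  {"fingers":1,"tx":0,"ty":0,"tz":0,"ax":0,"ay":0,"az":0},
  {"fingers":1,"tx":0,"ty":0,"tz":0,"ax":0,"ay":0,"az":0},
])

```text
time_s: 4.1
tcp_pos: [0.595, 0.2282, 0.0481]
ee_rot: [[0.002, -0.995, -0.096], [0.002, -0.096, 0.995], [-1.0, -0.002, 0.001]]
wrist_force: [0.3, 0.0, -1.8]
gripper_width: 0.115
```

>>> play_rows([
  {"fingers":1,"tx":0,"ty":0.01,"tz":0,"ax":0,"ay":0,"az":0},
  {"fingers":1,"tx":0,"ty":0.025,"tz":0,"ax":0,"ay":0,"az":0},
  {"fingers":1,"tx":0,"ty":0.04,"tz":0,"ax":0,"ay":0,"az":0},
  {"fingers":1,"tx":0,"ty":0.055,"tz":0,"ax":0,"ay":0,"az":0},
  {"fingers":1,"tx":0,"ty":0.07,"tz":0,"ax":0,"ay":0,"az":0},
])

```text
time_s: 4.52
tcp_pos: [0.5422, 0.2236, 0.0481]
ee_rot: [[0.003, -0.995, -0.096], [0.003, -0.096, 0.995], [-1.0, -0.003, 0.002]]
wrist_force: [1.7, 3.4, -2.6]
gripper_width: 0.113
```

Width 0.115 is about 10 mm, so the bar is gripped and moving. I pull the rest of the way, then release, lift and look.

>>> play_rows([
  {"fingers":1,"tx":0,"ty":0.02,"tz":0,"ax":0,"ay":0,"az":0},
  {"fingers":1,"tx":0,"ty":0.04,"tz":0,"ax":0,"ay":0,"az":0},
  {"fingers":1,"tx":0,"ty":0.06,"tz":0,"ax":0,"ay":0,"az":0},
  {"fingers":1,"tx":0,"ty":0.08,"tz":0,"ax":0,"ay":0,"az":0},
  {"fingers":1,"tx":0,"ty":0.092,"tz":0,"ax":0,"ay":0,"az":0},
])

```text
time_s: 4.93
tcp_pos: [0.473, 0.2175, 0.0481]
ee_rot: [[0.003, -0.995, -0.096], [0.004, -0.096, 0.995], [-1.0, -0.004, 0.004]]
wrist_force: [1.3, 4.8, -3.9]
gripper_width: 0.117
```

>>> play_rows([
  {"fingers":1,"tx":0,"ty":0.012,"tz":0,"ax":0,"ay":0,"az":0},
  {"fingers":1,"tx":0,"ty":0.012,"tz":0,"ax":0,"ay":0,"az":0},
  {"fingers":0.5,"tx":0,"ty":0.012,"tz":0,"ax":0,"ay":0,"az":0},
  {"fingers":0.5,"tx":0,"ty":0.012,"tz":0,"ax":0,"ay":0,"az":0},
  {"fingers":0.5,"tx":0,"ty":0.012,"tz":0,"ax":0,"ay":0,"az":0},
])

```text
time_s: 5.35
tcp_pos: [0.4642, 0.2147, 0.0475]
ee_rot: [[-0.0, -0.995, -0.096], [-0.001, -0.096, 0.995], [-1.0, 0.0, -0.001]]
wrist_force: [0.7, -0.5, -0.3]
gripper_width: 0.225
```

>>> play_rows([
  {"fingers":0.5,"tx":-0.05,"ty":0,"tz":0,"ax":0,"ay":0,"az":0},
  {"fingers":0.5,"tx":-0.1,"ty":0,"tz":0,"ax":0,"ay":0,"az":0},
  {"fingers":-0.5,"tx":-0.15,"ty":0,"tz":0,"ax":0,"ay":0,"az":0},
  {"fingers":-0.5,"tx":-0.2,"ty":0,"tz":0,"ax":0,"ay":0,"az":0},
  {"fingers":-0.5,"tx":-0.25,"ty":0,"tz":0,"ax":0,"ay":0,"az":0},
])

```text
time_s: 5.77
tcp_pos: [0.464, 0.214, 0.2365]
ee_rot: [[-0.0, -0.995, -0.095], [-0.001, -0.095, 0.995], [-1.0, 0.001, -0.001]]
wrist_force: [0.6, 0.8, -0.6]
gripper_width: 0.396
```

>>> play_rows([
  {"fingers":-0.5,"tx":0,"ty":0.1,"tz":-0.25,"ax":0,"ay":0,"az":0},
  {"fingers":-0.5,"tx":0,"ty":0.1,"tz":-0.25,"ax":0,"ay":0,"az":0},
  {"fingers":-0.5,"tx":0,"ty":0.1,"tz":-0.25,"ax":0,"ay":0,"az":0},
  {"fingers":-0.5,"tx":0,"ty":0.1,"tz":-0.25,"ax":0,"ay":0,"az":0},
  {"fingers":-0.5,"tx":0,"ty":0.1,"tz":-0.25,"ax":0,"ay":0,"az":0},
])

```text
time_s: 6.18
tcp_pos: [0.4058, 0.0187, 0.2346]
ee_rot: [[-0.001, -0.995, -0.095], [-0.001, -0.095, 0.995], [-1.0, 0.001, -0.0]]
wrist_force: [1.3, 0.1, -0.4]
gripper_width: 0.722
```

```bash
cat > look.py <<'E'
from h import *
import sys
def comp(out,panels,k=5,w=260,h=300,boxes=()):
    """panels: list of (cam index, world point); boxes: (P,color)"""
    cs=caps();o=[]
    for ci,X in panels:
        c=cs[ci];u=proj(c,[X])[0]
        im=cv2.resize(c["image"][:,:,::-1],None,fx=k,fy=k,interpolation=cv2.INTER_CUBIC).copy()
        for P,col in boxes: cv2.polylines(im,[np.int32(np.round((hull(c,P)+.5)*k*8))],True,col,1,cv2.LINE_AA,shift=3)
        x,y=int(u[0]*k-w/2),int(u[1]*k-h/2);x=max(0,min(x,640*k-w));y=max(0,min(y,480*k-h))
        print("panel",len(o),"px = (p+(%d,%d))/%d-.4"%(x,y,k));o.append(im[y:y+h,x:x+w])
    n=800//w;rows=[np.hstack(o[i:i+n]) for i in range(0,len(o),n)]
    m=max(a.shape[1] for a in rows);rows=[cv2.copyMakeBorder(a,0,0,0,m-a.shape[1],cv2.BORDER_CONSTANT) for a in rows]
    cv2.imwrite(out,np.vstack(rows));return cs
E
python3 - <<'E'
from look import *
s=r.sense();print(s["tcp_pos"].round(3),s["gripper_width"])
cs=comp("pics/comp2.png",[(0,(.54,.22,.03)),(1,(.54,.22,.03))],k=5,w=400,h=500)
for c in cs:
    print([(np.round(d["uv"],1).tolist(),round(d["score"],2)) for d in spotter.find_in("block1",c)])
E
```

```text
[0.406 0.019 0.235] 0.7217007406118401
panel 0 px = (p+(1855,1080))/5-.4
panel 1 px = (p+(902,952))/5-.4
[([366.8, 197.8], 0.81), ([306.7, 245.4], 0.74), ([330.7, 183.8], 0.73), ([408.7, 286.7], 0.71), ([297.3, 296.2], 0.7), ([413.8, 268.1], 0.68), ([293.2, 177.8], 0.59), ([340.7, 225.5], 0.58)]
[([222.2, 238.6], 0.74), ([219.6, 223.3], 0.7), ([331.0, 317.1], 0.66), ([306.4, 208.4], 0.55)]
```

View pics/comp2.png

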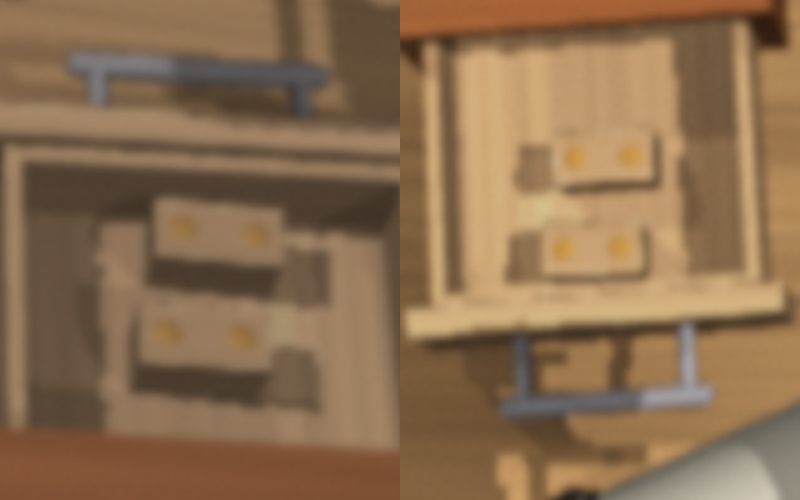

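Two blocks stand in the drawer, so there are four in all and the right tooth is 3. Their pins are at scene panel (181,228)/(256,235) and (166,333)/(242,338), and top panel (162,249)/(218,248) and (175,157)/(230,156).

Run:
```python
from plan import *
cs=caps()
o0=np.array([1855,1080]);o1=np.array([902,952])
f=lambda p,o:(np.array(p)+o)/5-.4
# scene right=+y, top left=+y
def blk(s1,s2,t1,t2):
    A=tri(cs,[f(s1,o0),f(t2,o1)]);B=tri(cs,[f(s2,o0),f(t1,o1)]);m=(A+B)/2;d=B-A
    print(A.round(4),B.round(4),"mid",m.round(4),"pitch",np.linalg.norm(d).round(4),"len dir",np.degrees(np.arctan2(d[1],d[0])).round(1));return m
b1=blk((181,228),(256,235),(162,249),(218,248))
b2=blk((166,333),(242,338),(175,157),(230,156))
hm=(np.array([.4642,.2147]));print("b1-handle",b1[:2]-hm,b2[:2]-hm)
for nm,X,d in (("b1",b1,95),("b2",b2,95)):
    g=[]
    for c in cs:
        g.append(sil("block1",c,proj(c,[[X[0],X[1],.036]])[0]))
    print(nm,[None if a is None else a.sum() for a in g])
    if any(a is not None for a in g): print(fit(cs,g,[.026,.05,.028],[X[0],X[1],.05],.022))
go([(.42,.15,.2,-130,-.6,5),(b1[0],b1[1],.15,-88,-.6,5),(b1[0],b1[1],.045,-88,-.6,5)])
```

```text
[0.54   0.2091 0.0465] [0.539  0.2374 0.0469] mid [0.5395 0.2232 0.0467] pitch 0.0283 len dir 91.9
[0.5865 0.2053 0.0458] [0.5854 0.233  0.0475] mid [0.586  0.2192 0.0467] pitch 0.0278 len dir 92.4
b1-handle [0.07530056 0.00854266] [0.1217589  0.00445645]
b1 [np.float32(506.0), np.float32(235.0)]
(array([0.54098726, 0.22230325, 0.10084005]), np.float64(0.21243703365325928))
b2 [np.float32(540.0), np.float32(237.0)]
(array([0.58777479, 0.21868886, 0.03243313]), np.float64(0.21610206365585327))
now [0.408  0.0221 0.2343] -174.44 tilt [ 0.0006 -0.0002] w 0.748 F [ 0.2 -0.1  0.6] t 6.68
fingers -0.6 tx 0.0457 ty -0.0324 tz 0.1682 ax -0.2469 rows 5 need 6.2
fingers -0.6 tx 0.0667 ty -0.1772 tz -0.0593 ax -0.2333 rows 5 need 5.9
fingers -0.6 tx 0.1400 ty 0.0000 tz 0.0000 ax 0.0000 rows 5 need 2.5
```

Run:
```python
from plan import *
go([(.42,.08,.2,-140.24,-.6,5),(.48,.15,.18,-106.04,-.6,5),(.5405,.2228,.13,-87,-.6,5),(.5405,.2228,.045,-87,-.6,5)])
```

```text
now [0.408  0.0221 0.2343] -174.44 tilt [ 0.0006 -0.0002] w 0.748 F [ 0.2 -0.1  0.6] t 6.68
fingers -0.6 tx 0.0457 ty -0.0234 tz 0.0753 ax -0.1900 rows 5 need 4.8
fingers -0.6 tx 0.0267 ty -0.1212 tz 0.0206 ax -0.1900 rows 5 need 4.8
fingers -0.6 tx 0.0667 ty -0.1156 tz -0.0507 ax -0.1058 rows 5 need 2.7
fingers -0.6 tx 0.1133 ty 0.0000 tz 0.0000 ax 0.0000 rows 5 need 2.0
```

>>> play_rows([
  {"fingers":-0.6,"tx":0.0457,"ty":-0.0234,"tz":0.0753,"ax":-0.19,"ay":0,"az":0},
  {"fingers":-0.6,"tx":0.0457,"ty":-0.0234,"tz":0.0753,"ax":-0.19,"ay":0,"az":0},
  {"fingers":-0.6,"tx":0.0457,"ty":-0.0234,"tz":0.0753,"ax":-0.19,"ay":0,"az":0},
  {"fingers":-0.6,"tx":0.0457,"ty":-0.0234,"tz":0.0753,"ax":-0.19,"ay":0,"az":0},
  {"fingers":-0.6,"tx":0.0457,"ty":-0.0234,"tz":0.0753,"ax":-0.19,"ay":0,"az":0},
])

```text
time_s: 7.1
tcp_pos: [0.4199, 0.0803, 0.1996]
ee_rot: [[-0.001, -0.765, -0.645], [-0.001, -0.645, 0.765], [-1.0, 0.002, 0.0]]
wrist_force: [0.2, -0.3, 0.2]
gripper_width: 0.797
```

>>> play_rows([
  {"fingers":-0.6,"tx":0.0267,"ty":-0.1212,"tz":0.0206,"ax":-0.19,"ay":0,"az":0},
  {"fingers":-0.6,"tx":0.0267,"ty":-0.1212,"tz":0.0206,"ax":-0.19,"ay":0,"az":0},
  {"fingers":-0.6,"tx":0.0267,"ty":-0.1212,"tz":0.0206,"ax":-0.19,"ay":0,"az":0},
  {"fingers":-0.6,"tx":0.0267,"ty":-0.1212,"tz":0.0206,"ax":-0.19,"ay":0,"az":0},
  {"fingers":-0.6,"tx":0.0267,"ty":-0.1212,"tz":0.0206,"ax":-0.19,"ay":0,"az":0},
])

```text
time_s: 7.52
tcp_pos: [0.4804, 0.1507, 0.179]
ee_rot: [[-0.002, -0.27, -0.963], [-0.001, -0.963, 0.27], [-1.0, 0.002, 0.001]]
wrist_force: [-0.5, -0.4, -0.0]
gripper_width: 0.802
```

>>> play_rows([
  {"fingers":-0.6,"tx":0.0667,"ty":-0.1156,"tz":-0.0507,"ax":-0.1058,"ay":0,"az":0},
  {"fingers":-0.6,"tx":0.0667,"ty":-0.1156,"tz":-0.0507,"ax":-0.1058,"ay":0,"az":0},
  {"fingers":-0.6,"tx":0.0667,"ty":-0.1156,"tz":-0.0507,"ax":-0.1058,"ay":0,"az":0},
  {"fingers":-0.6,"tx":0.0667,"ty":-0.1156,"tz":-0.0507,"ax":-0.1058,"ay":0,"az":0},
  {"fingers":-0.6,"tx":0.0667,"ty":-0.1156,"tz":-0.0507,"ax":-0.1058,"ay":0,"az":0},
])

```text
time_s: 7.93
tcp_pos: [0.5403, 0.2228, 0.1283]
ee_rot: [[-0.003, 0.052, -0.999], [-0.002, -0.999, -0.052], [-1.0, 0.002, 0.003]]
wrist_force: [-0.6, -0.3, -0.2]
gripper_width: 0.802
```

Run:
```python
from plan import *
go([(.5405,.2228,.045,-87,-.6,5)])
```

```text
now [0.5403 0.2228 0.1283] -87.04 tilt [0.0021 0.003 ] w 0.802 F [-0.6 -0.3 -0.2] t 7.93
fingers -0.6 tx 0.1110 ty 0.0000 tz -0.0003 ax -0.0002 rows 5 need 2.0
```

>>> play_rows([
  {"fingers":-0.6,"tx":0.03,"ty":0,"tz":0,"ax":0,"ay":0,"az":0},
  {"fingers":-0.6,"tx":0.06,"ty":0,"tz":0,"ax":0,"ay":0,"az":0},
  {"fingers":-0.6,"tx":0.09,"ty":0,"tz":0,"ax":0,"ay":0,"az":0},
  {"fingers":-0.6,"tx":0.111,"ty":0,"tz":0,"ax":0,"ay":0,"az":0},
  {"fingers":-0.6,"tx":0.111,"ty":0,"tz":0,"ax":0,"ay":0,"az":0},
])

```text
time_s: 8.35
tcp_pos: [0.538, 0.2201, 0.0443]
ee_rot: [[-0.006, 0.049, -0.999], [-0.004, -0.999, -0.049], [-1.0, 0.003, 0.006]]
wrist_force: [-1.1, -1.0, 0.6]
gripper_width: 0.8
```

>>> play_rows([
  {"fingers":1,"tx":0,"ty":0,"tz":0,"ax":0,"ay":0,"az":0},
  {"fingers":1,"tx":0,"ty":0,"tz":0,"ax":0,"ay":0,"az":0},
  {"fingers":1,"tx":0,"ty":0,"tz":0,"ax":0,"ay":0,"az":0},
  {"fingers":1,"tx":0,"ty":0,"tz":0,"ax":0,"ay":0,"az":0},
  {"fingers":1,"tx":0,"ty":0,"tz":0,"ax":0,"ay":0,"az":0},
])

```text
time_s: 8.77
tcp_pos: [0.5412, 0.2223, 0.0485]
ee_rot: [[0.002, 0.051, -0.999], [0.001, -0.999, -0.051], [-1.0, -0.001, -0.002]]
wrist_force: [-1.2, 0.7, 5.7]
gripper_width: 0.567
```

>>> play_rows([
  {"fingers":1,"tx":-0.03,"ty":0,"tz":0,"ax":0,"ay":0,"az":0},
  {"fingers":1,"tx":-0.07,"ty":0,"tz":0,"ax":0,"ay":0,"az":0},
  {"fingers":1,"tx":-0.11,"ty":0,"tz":0,"ax":0,"ay":0,"az":0},
  {"fingers":1,"tx":-0.13,"ty":0,"tz":0,"ax":0,"ay":0,"az":0},
  {"fingers":1,"tx":-0.13,"ty":0,"tz":0,"ax":0,"ay":0,"az":0},
])

```text
time_s: 9.18
tcp_pos: [0.5428, 0.2232, 0.1495]
ee_rot: [[0.008, 0.052, -0.999], [0.005, -0.999, -0.052], [-1.0, -0.005, -0.009]]
wrist_force: [-0.0, 0.3, 0.6]
gripper_width: 0.57
```

```bash
cat > jig.py <<'E'
import numpy as np
A=np.radians(86.0);J=np.array([.5045,-.2143])+.135*np.array([np.cos(A),np.sin(A)])
def jp(x,y=0): return J+x*np.array([np.cos(A),np.sin(A)])+y*np.array([-np.sin(A),np.cos(A)])
E
python3 - <<'E'
from plan import *
from jig import *
print(J)
p=jp(-.016)
go([(.52,.15,.17,-121,1,5),(.5,.04,.17,-155,1,5),(p[0],p[1],.13,-184,1,5),(p[0],p[1],.06,-184,1,5)])
E
```

```text
[ 0.51391712 -0.07962885]
now [0.5428 0.2232 0.1495] -87.04 tilt [-0.0047 -0.0085] w 0.57 F [-0.   0.3  0.6] t 9.18
fingers 1 tx -0.0274 ty 0.0960 tz 0.0354 ax 0.1887 rows 5 need 4.7
fingers 1 tx -0.0000 ty 0.1395 tz -0.0527 ax 0.1889 rows 5 need 4.7
fingers 1 tx 0.0533 ty 0.0609 tz -0.1711 ax 0.1611 rows 5 need 4.1
fingers 1 tx 0.0933 ty 0.0000 tz 0.0000 ax 0.0000 rows 5 need 1.7
```

>>> play_rows([
  {"fingers":1,"tx":-0.0274,"ty":0.096,"tz":0.0354,"ax":0.1887,"ay":0,"az":0},
  {"fingers":1,"tx":-0.0274,"ty":0.096,"tz":0.0354,"ax":0.1887,"ay":0,"az":0},
  {"fingers":1,"tx":-0.0274,"ty":0.096,"tz":0.0354,"ax":0.1887,"ay":0,"az":0},
  {"fingers":1,"tx":-0.0274,"ty":0.096,"tz":0.0354,"ax":0.1887,"ay":0,"az":0},
  {"fingers":1,"tx":-0.0274,"ty":0.096,"tz":0.0354,"ax":0.1887,"ay":0,"az":0},
])

```text
time_s: 9.6
tcp_pos: [0.5171, 0.1477, 0.1648]
ee_rot: [[-0.0, -0.522, -0.853], [0.0, -0.853, 0.522], [-1.0, 0.0, 0.0]]
wrist_force: [-0.0, -0.2, -0.3]
gripper_width: 0.572
```

>>> play_rows([
  {"fingers":1,"tx":0,"ty":0.1395,"tz":-0.0527,"ax":0.1889,"ay":0,"az":0},
  {"fingers":1,"tx":0,"ty":0.1395,"tz":-0.0527,"ax":0.1889,"ay":0,"az":0},
  {"fingers":1,"tx":0,"ty":0.1395,"tz":-0.0527,"ax":0.1889,"ay":0,"az":0},
  {"fingers":1,"tx":0,"ty":0.1395,"tz":-0.0527,"ax":0.1889,"ay":0,"az":0},
  {"fingers":1,"tx":0,"ty":0.1395,"tz":-0.0527,"ax":0.1889,"ay":0,"az":0},
])

```text
time_s: 10.02
tcp_pos: [0.4965, 0.0367, 0.1645]
ee_rot: [[-0.001, -0.91, -0.414], [-0.0, -0.414, 0.91], [-1.0, 0.001, 0.0]]
wrist_force: [-0.2, -0.1, -0.6]
gripper_width: 0.572
```

>>> play_rows([
  {"fingers":1,"tx":0.0533,"ty":0.0609,"tz":-0.1711,"ax":0.1611,"ay":0,"az":0},
  {"fingers":1,"tx":0.0533,"ty":0.0609,"tz":-0.1711,"ax":0.1611,"ay":0,"az":0},
  {"fingers":1,"tx":0.0533,"ty":0.0609,"tz":-0.1711,"ax":0.1611,"ay":0,"az":0},
  {"fingers":1,"tx":0.0533,"ty":0.0609,"tz":-0.1711,"ax":0.1611,"ay":0,"az":0},
  {"fingers":1,"tx":0.0533,"ty":0.0609,"tz":-0.1711,"ax":0.1611,"ay":0,"az":0},
])

```text
time_s: 10.43
tcp_pos: [0.5086, -0.1, 0.1228]
ee_rot: [[-0.005, -0.997, 0.079], [-0.0, 0.079, 0.997], [-1.0, 0.005, -0.001]]
wrist_force: [-0.8, -0.2, -0.4]
gripper_width: 0.576
```

Run:
```python
from look import *
from plan import *
from jig import *
s=r.sense();p=s["tcp_pos"]
a=np.radians(86)
B=np.array([.026,.05,.028])
row=[(box(*jp(x),.014,a,B),(0,255,0)) for x in(-.016,)]
jb=[(box(.5045,-.2143,0,a,np.array([.306,.11,.014])),(255,0,0)),(box(*jp(.009),.014,a,np.array([.018,.04,.026])),(0,0,255)),(box(*jp(-.141),.014,a,np.array([.008,.04,.026])),(0,0,255)),(box(*jp(-.243),.038,a,np.array([.046,.012,.036])),(0,255,255))]
comp("pics/comp3.png",[(0,(.51,-.16,.02)),(1,(.51,-.16,.02))],k=5,w=800,h=300,boxes=row+jb)
q=jp(-.016)
go([(q[0],q[1],.055,-184,1,5),(q[0],q[1],.041,-184,1,5)])
```

```text
panel 0 px = (p+(732,1009))/5-.4
panel 1 px = (p+(1456,1123))/5-.4
now [ 0.5098 -0.0975  0.1243] -184.04 tilt [ 0.0014 -0.0001] w 0.568 F [ 0.4  0.6 -0.7] t 10.53
fingers 1 tx 0.0925 ty -0.0038 tz 0.0029 ax -0.0002 rows 5 need 1.7
fingers 1 tx 0.0187 ty 0.0000 tz 0.0000 ax 0.0000 rows 5 need 0.3
```

View pics/comp3.png

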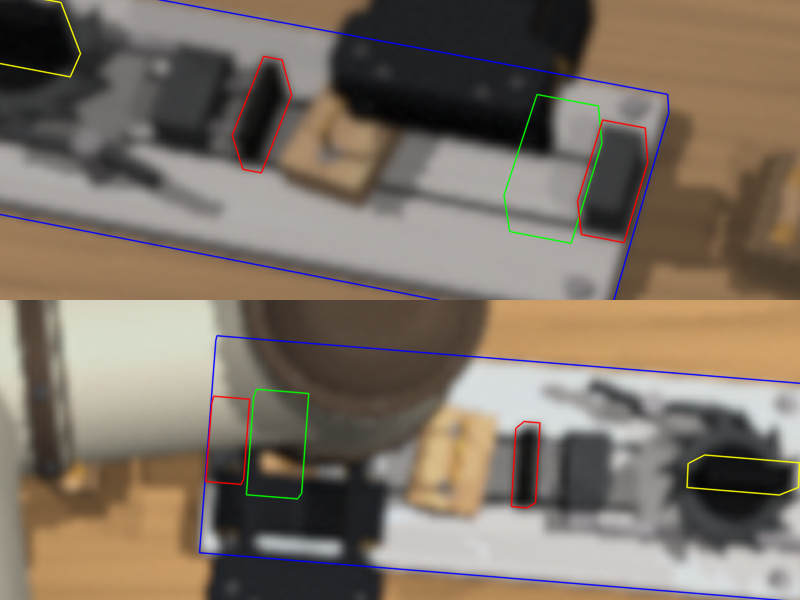

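The overlay shows the jaw, pad and knob boxes landing on the real parts in both views, so the jig pose holds to about 1 mm. I put the first block 5 mm clear of the jaw.

Run:
```python
from plan import *
from jig import *
q=jp(-.018)
go([(q[0],q[1],.06,-184,1,5),(q[0],q[1],.041,-184,1,5)])
```

```text
now [ 0.5098 -0.0975  0.1243] -184.04 tilt [ 0.0014 -0.0001] w 0.568 F [ 0.4  0.6 -0.7] t 10.53
fingers 1 tx 0.0858 ty -0.0038 tz 0.0002 ax -0.0002 rows 5 need 1.5
fingers 1 tx 0.0253 ty 0.0000 tz 0.0000 ax 0.0000 rows 5 need 0.5
```

>>> play_rows([
  {"fingers":1,"tx":0.03,"ty":-0.0038,"tz":0,"ax":0,"ay":0,"az":0},
  {"fingers":1,"tx":0.06,"ty":-0.0038,"tz":0,"ax":0,"ay":0,"az":0},
  {"fingers":1,"tx":0.0858,"ty":-0.0038,"tz":0,"ax":0,"ay":0,"az":0},
  {"fingers":1,"tx":0.0858,"ty":-0.0038,"tz":0,"ax":0,"ay":0,"az":0},
  {"fingers":1,"tx":0.0858,"ty":-0.0038,"tz":0,"ax":0,"ay":0,"az":0},
])

```text
time_s: 10.95
tcp_pos: [0.513, -0.0962, 0.0605]
ee_rot: [[-0.001, -0.998, 0.067], [-0.0, 0.067, 0.998], [-1.0, 0.001, -0.0]]
wrist_force: [0.5, 0.6, 0.4]
gripper_width: 0.572
```

>>> play_rows([
  {"fingers":1,"tx":0.008,"ty":0,"tz":0,"ax":0,"ay":0,"az":0},
  {"fingers":1,"tx":0.016,"ty":0,"tz":0,"ax":0,"ay":0,"az":0},
  {"fingers":1,"tx":0.022,"ty":0,"tz":0,"ax":0,"ay":0,"az":0},
  {"fingers":1,"tx":0.0245,"ty":0,"tz":0,"ax":0,"ay":0,"az":0},
  {"fingers":1,"tx":0.0245,"ty":0,"tz":0,"ax":0,"ay":0,"az":0},
])

```text
time_s: 11.37
tcp_pos: [0.513, -0.0972, 0.042]
ee_rot: [[-0.001, -0.998, 0.07], [-0.0, 0.07, 0.998], [-1.0, 0.001, -0.0]]
wrist_force: [-0.4, 0.4, -0.5]
gripper_width: 0.57
```

>>> play_rows([
  {"fingers":1,"tx":0,"ty":0,"tz":0,"ax":0,"ay":0,"az":0},
  {"fingers":1,"tx":0,"ty":0,"tz":0,"ax":0,"ay":0,"az":0},
])

```text
time_s: 11.53
tcp_pos: [0.5134, -0.0973, 0.0425]
ee_rot: [[0.001, -0.998, 0.07], [-0.0, 0.07, 0.998], [-1.0, -0.001, 0.0]]
wrist_force: [0.2, -0.9, -0.0]
gripper_width: 0.573
```

>>> play_rows([
  {"fingers":1,"tx":0.0013,"ty":0,"tz":0,"ax":0,"ay":0,"az":0},
  {"fingers":1,"tx":0.0026,"ty":0,"tz":0,"ax":0,"ay":0,"az":0},
])

```text
time_s: 11.7
tcp_pos: [0.5134, -0.0973, 0.0405]
ee_rot: [[0.001, -0.998, 0.071], [0.0, 0.071, 0.998], [-1.0, -0.001, 0.0]]
wrist_force: [-0.3, -0.0, -0.6]
gripper_width: 0.572
```

>>> play_rows([
  {"fingers":1,"tx":0.0013,"ty":0,"tz":0,"ax":0,"ay":0,"az":0},
  {"fingers":1,"tx":0.0013,"ty":0,"tz":0,"ax":0,"ay":0,"az":0},
])

```text
time_s: 11.87
tcp_pos: [0.5134, -0.0973, 0.0405]
ee_rot: [[0.0, -0.998, 0.07], [-0.0, 0.07, 0.998], [-1.0, -0.0, -0.0]]
wrist_force: [-2.8, 0.8, 7.7]
gripper_width: 0.573
```

>>> play_rows([
  {"fingers":1,"tx":0.0013,"ty":0,"tz":0,"ax":0,"ay":0,"az":0},
  {"fingers":1,"tx":0.0013,"ty":0,"tz":0,"ax":0,"ay":0,"az":0},
])

```text
time_s: 12.03
tcp_pos: [0.5134, -0.0972, 0.0404]
ee_rot: [[0.001, -0.998, 0.07], [-0.0, 0.07, 0.998], [-1.0, -0.001, -0.0]]
wrist_force: [-4.3, 1.2, 14.7]
gripper_width: 0.567
```

>>> play_rows([
  {"fingers":-0.6,"tx":-0.002,"ty":0,"tz":0,"ax":0,"ay":0,"az":0},
  {"fingers":-0.6,"tx":-0.002,"ty":0,"tz":0,"ax":0,"ay":0,"az":0},
  {"fingers":-0.6,"tx":-0.002,"ty":0,"tz":0,"ax":0,"ay":0,"az":0},
  {"fingers":-0.6,"tx":-0.002,"ty":0,"tz":0,"ax":0,"ay":0,"az":0},
])

```text
time_s: 12.37
tcp_pos: [0.5131, -0.0973, 0.0396]
ee_rot: [[-0.0, -0.998, 0.071], [-0.0, 0.071, 0.998], [-1.0, 0.0, -0.0]]
wrist_force: [-1.0, 0.1, -1.3]
gripper_width: 0.762
```

>>> play_rows([
  {"fingers":-0.6,"tx":-0.03,"ty":0,"tz":0,"ax":0,"ay":0,"az":0},
  {"fingers":-0.6,"tx":-0.07,"ty":0,"tz":0,"ax":0,"ay":0,"az":0},
  {"fingers":-0.6,"tx":-0.11,"ty":0,"tz":0,"ax":0,"ay":0,"az":0},
  {"fingers":-0.6,"tx":-0.15,"ty":0,"tz":0,"ax":0,"ay":0,"az":0},
  {"fingers":-0.6,"tx":-0.15,"ty":0,"tz":0,"ax":0,"ay":0,"az":0},
])

```text
time_s: 12.78
tcp_pos: [0.517, -0.0974, 0.1583]
ee_rot: [[0.012, -0.998, 0.069], [-0.001, 0.069, 0.998], [-1.0, -0.012, 0.0]]
wrist_force: [1.1, 0.1, 0.5]
gripper_width: 0.795
```

Run:
```python
from plan import *
go([(.5,.04,.17,-150,-.6,5),(.53,.15,.17,-116,-.6,5),(.587,.219,.13,-87,-.6,5),(.587,.219,.045,-87,-.6,5)])
```

```text
now [ 0.517  -0.0974  0.1583] -183.96 tilt [-0.012   0.0003] w 0.795 F [1.1 0.1 0.5] t 12.78
fingers -0.6 tx -0.0157 ty 0.0353 tz 0.1812 ax -0.1886 rows 5 need 4.7
fingers -0.6 tx -0.0000 ty -0.1080 tz 0.1070 ax -0.1889 rows 5 need 4.7
fingers -0.6 tx 0.0533 ty -0.1160 tz -0.0280 ax -0.1611 rows 5 need 4.1
fingers -0.6 tx 0.1133 ty 0.0000 tz 0.0000 ax 0.0000 rows 5 need 2.0
```

>>> play_rows([
  {"fingers":-0.6,"tx":-0.0157,"ty":0.0303,"tz":0.1812,"ax":-0.1886,"ay":0,"az":0},
  {"fingers":-0.6,"tx":-0.0157,"ty":0.0303,"tz":0.1812,"ax":-0.1886,"ay":0,"az":0},
  {"fingers":-0.6,"tx":-0.0157,"ty":0.0303,"tz":0.1812,"ax":-0.1886,"ay":0,"az":0},
  {"fingers":-0.6,"tx":-0.0157,"ty":0.0303,"tz":0.1812,"ax":-0.1886,"ay":0,"az":0},
  {"fingers":-0.6,"tx":-0.0157,"ty":0.0303,"tz":0.1812,"ax":-0.1886,"ay":0,"az":0},
])

```text
time_s: 13.2
tcp_pos: [0.5002, 0.0429, 0.1643]
ee_rot: [[0.001, -0.862, -0.507], [0.001, -0.507, 0.862], [-1.0, -0.001, -0.0]]
wrist_force: [0.1, 0.1, -0.6]
gripper_width: 0.794
```

>>> play_rows([
  {"fingers":-0.6,"tx":0,"ty":-0.108,"tz":0.107,"ax":-0.1889,"ay":0,"az":0},
  {"fingers":-0.6,"tx":0,"ty":-0.108,"tz":0.107,"ax":-0.1889,"ay":0,"az":0},
  {"fingers":-0.6,"tx":0,"ty":-0.108,"tz":0.107,"ax":-0.1889,"ay":0,"az":0},
  {"fingers":-0.6,"tx":0,"ty":-0.108,"tz":0.107,"ax":-0.1889,"ay":0,"az":0},
  {"fingers":-0.6,"tx":0,"ty":-0.108,"tz":0.107,"ax":-0.1889,"ay":0,"az":0},
])

```text
time_s: 13.62
tcp_pos: [0.5305, 0.1518, 0.1631]
ee_rot: [[-0.001, -0.432, -0.902], [-0.0, -0.902, 0.432], [-1.0, 0.001, 0.001]]
wrist_force: [0.3, -0.6, 0.6]
gripper_width: 0.798
```

>>> play_rows([
  {"fingers":-0.6,"tx":0.0533,"ty":-0.116,"tz":-0.028,"ax":-0.1611,"ay":0,"az":0},
  {"fingers":-0.6,"tx":0.0533,"ty":-0.116,"tz":-0.028,"ax":-0.1611,"ay":0,"az":0},
  {"fingers":-0.6,"tx":0.0533,"ty":-0.116,"tz":-0.028,"ax":-0.1611,"ay":0,"az":0},
  {"fingers":-0.6,"tx":0.0533,"ty":-0.116,"tz":-0.028,"ax":-0.1611,"ay":0,"az":0},
  {"fingers":-0.6,"tx":0.0533,"ty":-0.116,"tz":-0.028,"ax":-0.1611,"ay":0,"az":0},
])

```text
time_s: 14.03
tcp_pos: [0.5873, 0.2193, 0.1219]
ee_rot: [[-0.003, 0.054, -0.999], [-0.002, -0.999, -0.054], [-1.0, 0.002, 0.003]]
wrist_force: [-0.4, 0.6, 0.2]
gripper_width: 0.801
```

>>> play_rows([
  {"fingers":-0.6,"tx":0,"ty":0,"tz":0,"ax":0,"ay":0,"az":0},
  {"fingers":-0.6,"tx":0,"ty":0,"tz":0,"ax":0,"ay":0,"az":0},
])

```text
time_s: 14.2
tcp_pos: [0.5872, 0.2184, 0.1241]
ee_rot: [[-0.0, 0.048, -0.999], [-0.0, -0.999, -0.048], [-1.0, 0.0, 0.0]]
wrist_force: [-0.6, 0.9, 0.1]
gripper_width: 0.8
```

Run:
```python
from plan import *
go([(.587,.219,.045,-87,-.6,5)])
cs=caps()
for c in cs: print([(np.round(d["uv"],1).tolist(),round(d["score"],2)) for d in spotter.find_in("block1",c)])
B=[.026,.05,.028]
for nm,X,z,yaw in(("b2",(.587,.219),.022,.05),("b1 row",(.5129,-.0976),.014,1.5),("b3",(.515,.0036),0,1.49),("b4",(.629,.006),0,1.3)):
    u=[proj(c,[[X[0],X[1],z+.014]])[0] for c in cs];g=[sil("block1",c,v) for c,v in zip(cs,u)]
    if any(a is not None for a in g): print(nm,np.round(fit(cs,g,B,[*X,yaw],z)[0],4),[a is not None for a in g])
    else: print(nm,"not seen")
```

```text
now [0.5872 0.2184 0.1241] -87.26 tilt [0.0001 0.0002] w 0.8 F [-0.6  0.9  0.1] t 14.2
fingers -0.6 tx 0.1055 ty -0.0008 tz 0.0002 ax -0.0015 rows 5 need 1.9
[([255.9, 237.5], 0.9), ([339.7, 223.5], 0.88), ([409.2, 284.0], 0.87), ([303.6, 250.7], 0.78), ([301.3, 295.7], 0.76), ([289.9, 178.3], 0.7), ([334.1, 182.0], 0.62), ([366.0, 198.9], 0.59)]
[([305.3, 252.6], 0.75), ([347.7, 250.0], 0.73), ([280.2, 276.0], 0.69), ([214.7, 223.7], 0.57), ([329.3, 320.9], 0.57), ([289.8, 323.4], 0.51), ([306.9, 211.2], 0.47)]
b2 [0.5868 0.2186 0.0949] [True, True]
b1 row [ 0.5147 -0.0957  1.547 ] [True, True]
b3 [0.5155 0.0037 1.4843] [True, True]
b4 [0.6293 0.0063 1.3057] [True, True]
```

>>> play_rows([
  {"fingers":-0.6,"tx":0.03,"ty":0,"tz":0,"ax":-0.006,"ay":0,"az":0},
  {"fingers":-0.6,"tx":0.06,"ty":0,"tz":0,"ax":-0.006,"ay":0,"az":0},
  {"fingers":-0.6,"tx":0.09,"ty":0,"tz":0,"ax":-0.006,"ay":0,"az":0},
  {"fingers":-0.6,"tx":0.1055,"ty":0,"tz":0,"ax":-0.006,"ay":0,"az":0},
  {"fingers":-0.6,"tx":0.1055,"ty":0,"tz":0,"ax":-0.006,"ay":0,"az":0},
])

```text
time_s: 15.22
tcp_pos: [0.587, 0.2184, 0.0433]
ee_rot: [[-0.002, 0.07, -0.998], [-0.002, -0.998, -0.07], [-1.0, 0.002, 0.002]]
wrist_force: [-0.2, 0.8, 0.5]
gripper_width: 0.802
```

>>> play_rows([
  {"fingers":1,"tx":0,"ty":0,"tz":0,"ax":0,"ay":0,"az":0},
  {"fingers":1,"tx":0,"ty":0,"tz":0,"ax":0,"ay":0,"az":0},
  {"fingers":1,"tx":0,"ty":0,"tz":0,"ax":0,"ay":0,"az":0},
  {"fingers":1,"tx":0,"ty":0,"tz":0,"ax":0,"ay":0,"az":0},
  {"fingers":1,"tx":0,"ty":0,"tz":0,"ax":0,"ay":0,"az":0},
])

```text
time_s: 15.63
tcp_pos: [0.5877, 0.219, 0.0459]
ee_rot: [[0.001, 0.07, -0.998], [0.001, -0.998, -0.07], [-1.0, -0.001, -0.001]]
wrist_force: [-0.3, 0.2, 1.0]
gripper_width: 0.571
```

>>> play_rows([
  {"fingers":1,"tx":-0.03,"ty":0,"tz":0,"ax":0,"ay":0,"az":0},
  {"fingers":1,"tx":-0.07,"ty":0,"tz":0,"ax":0,"ay":0,"az":0},
  {"fingers":1,"tx":-0.11,"ty":0,"tz":0,"ax":0,"ay":0,"az":0},
  {"fingers":1,"tx":-0.14,"ty":0,"tz":0,"ax":0,"ay":0,"az":0},
  {"fingers":1,"tx":-0.14,"ty":0,"tz":0,"ax":0,"ay":0,"az":0},
])

```text
time_s: 16.05
tcp_pos: [0.5903, 0.2202, 0.1565]
ee_rot: [[0.011, 0.071, -0.997], [0.005, -0.997, -0.071], [-1.0, -0.004, -0.011]]
wrist_force: [0.5, 0.8, -0.2]
gripper_width: 0.57
```

Run:
```python
from plan import *
from jig import *
p=jp(-.047);print(p)
go([(.55,.15,.16,-120,1,5),(.52,.03,.16,-154,1,5),(p[0],p[1],.14,-184,1,5),(p[0],p[1],.06,-184,1,5)])
```

```text
[ 0.51063857 -0.12651436]
now [0.5903 0.2202 0.1565] -85.95 tilt [-0.0045 -0.0108] w 0.57 F [ 0.5  0.8 -0.2] t 16.05
fingers 1 tx -0.0047 ty 0.0896 tz 0.0603 ax 0.1892 rows 5 need 4.8
fingers 1 tx -0.0000 ty 0.1586 tz -0.0454 ax 0.1889 rows 5 need 4.7
fingers 1 tx 0.0267 ty 0.1027 tz -0.1821 ax 0.1667 rows 5 need 4.2
fingers 1 tx 0.1067 ty 0.0000 tz 0.0000 ax 0.0000 rows 5 need 1.9
```

>>> play_rows([
  {"fingers":1,"tx":-0.0047,"ty":0.0896,"tz":0.0603,"ax":0.1892,"ay":0,"az":0},
  {"fingers":1,"tx":-0.0047,"ty":0.0896,"tz":0.0603,"ax":0.1892,"ay":0,"az":0},
  {"fingers":1,"tx":-0.0047,"ty":0.0896,"tz":0.0603,"ax":0.1892,"ay":0,"az":0},
  {"fingers":1,"tx":-0.0047,"ty":0.0896,"tz":0.0603,"ax":0.1892,"ay":0,"az":0},
  {"fingers":1,"tx":-0.0047,"ty":0.0896,"tz":0.0603,"ax":0.1892,"ay":0,"az":0},
])

```text
time_s: 16.47
tcp_pos: [0.5463, 0.1477, 0.1536]
ee_rot: [[-0.0, -0.507, -0.862], [0.0, -0.862, 0.507], [-1.0, -0.0, 0.0]]
wrist_force: [0.1, -0.0, -0.2]
gripper_width: 0.564
```

>>> play_rows([
  {"fingers":1,"tx":0,"ty":0.1586,"tz":-0.0454,"ax":0.1889,"ay":0,"az":0},
  {"fingers":1,"tx":0,"ty":0.1586,"tz":-0.0454,"ax":0.1889,"ay":0,"az":0},
  {"fingers":1,"tx":0,"ty":0.1586,"tz":-0.0454,"ax":0.1889,"ay":0,"az":0},
  {"fingers":1,"tx":0,"ty":0.1586,"tz":-0.0454,"ax":0.1889,"ay":0,"az":0},
  {"fingers":1,"tx":0,"ty":0.1586,"tz":-0.0454,"ax":0.1889,"ay":0,"az":0},
])

```text
time_s: 16.88
tcp_pos: [0.5156, 0.0263, 0.1533]
ee_rot: [[-0.001, -0.903, -0.429], [-0.0, -0.429, 0.903], [-1.0, 0.001, 0.0]]
wrist_force: [0.7, 1.0, -0.5]
gripper_width: 0.57
```

>>> play_rows([
  {"fingers":1,"tx":0.0267,"ty":0.1027,"tz":-0.1821,"ax":0.1667,"ay":0,"az":0},
  {"fingers":1,"tx":0.0267,"ty":0.1027,"tz":-0.1821,"ax":0.1667,"ay":0,"az":0},
  {"fingers":1,"tx":0.0267,"ty":0.1027,"tz":-0.1821,"ax":0.1667,"ay":0,"az":0},
  {"fingers":1,"tx":0.0267,"ty":0.1027,"tz":-0.1821,"ax":0.1667,"ay":0,"az":0},
  {"fingers":1,"tx":0.0267,"ty":0.1027,"tz":-0.1821,"ax":0.1667,"ay":0,"az":0},
])

```text
time_s: 17.3
tcp_pos: [0.5052, -0.1322, 0.1321]
ee_rot: [[-0.003, -0.997, 0.082], [-0.0, 0.082, 0.997], [-1.0, 0.003, -0.0]]
wrist_force: [0.1, 0.1, 0.4]
gripper_width: 0.57
```

>>> play_rows([
  {"fingers":1,"tx":0,"ty":0,"tz":0,"ax":0,"ay":0,"az":0},
  {"fingers":1,"tx":0,"ty":0,"tz":0,"ax":0,"ay":0,"az":0},
  {"fingers":1,"tx":0,"ty":0,"tz":0,"ax":0,"ay":0,"az":0},
])

```text
time_s: 17.55
tcp_pos: [0.5074, -0.1272, 0.1336]
ee_rot: [[0.0, -0.998, 0.069], [0.0, 0.069, 0.998], [-1.0, -0.0, 0.0]]
wrist_force: [0.6, 0.2, -0.8]
gripper_width: 0.573
```

Run:
```python
from plan import *
from jig import *
p=jp(-.047);print(p)
go([(p[0],p[1],.055,-184,1,5),(p[0],p[1],.04,-184,1,5)])
cs=caps()
B=[.026,.05,.028];X=(.5147,-.0957);z=.014
for nm,X,z,yaw in(("b1 row",X,.014,1.5),("held",r.sense()["tcp_pos"][:2],r.sense()["tcp_pos"][2]-.024,1.5)):
    u=[proj(c,[[X[0],X[1],z+.014]])[0] for c in cs];g=[sil("block1",c,v) for c,v in zip(cs,u)]
    if any(a is not None for a in g): print(nm,np.round(fit(cs,g,B,[*X,yaw],z)[0],4),[a is not None for a in g])
```

```text
[ 0.51063857 -0.12651436]
now [ 0.5074 -0.1272  0.1336] -183.97 tilt [-0.0003  0.0001] w 0.573 F [ 0.6  0.2 -0.8] t 17.55
fingers 1 tx 0.1048 ty -0.0042 tz 0.0012 ax 0.0002 rows 5 need 1.9
fingers 1 tx 0.0200 ty 0.0000 tz 0.0000 ax 0.0000 rows 5 need 0.4
b1 row [ 0.515  -0.0955  1.5466] [True, False]
```

>>> play_rows([
  {"fingers":1,"tx":0.03,"ty":-0.0042,"tz":0.0008,"ax":0,"ay":0,"az":0},
  {"fingers":1,"tx":0.06,"ty":-0.0042,"tz":0.0008,"ax":0,"ay":0,"az":0},
  {"fingers":1,"tx":0.09,"ty":-0.0042,"tz":0.0008,"ax":0,"ay":0,"az":0},
  {"fingers":1,"tx":0.105,"ty":-0.0042,"tz":0.0008,"ax":0,"ay":0,"az":0},
  {"fingers":1,"tx":0.105,"ty":-0.0042,"tz":0.0008,"ax":0,"ay":0,"az":0},
])

```text
time_s: 18.27
tcp_pos: [0.5085, -0.1272, 0.0522]
ee_rot: [[-0.006, -0.997, 0.071], [0.0, 0.071, 0.997], [-1.0, 0.006, -0.0]]
wrist_force: [-0.5, 0.7, 0.4]
gripper_width: 0.572
```

>>> play_rows([
  {"fingers":1,"tx":0.007,"ty":0,"tz":0,"ax":0,"ay":0,"az":0},
  {"fingers":1,"tx":0.014,"ty":0,"tz":0,"ax":0,"ay":0,"az":0},
  {"fingers":1,"tx":0.02,"ty":0,"tz":0,"ax":0,"ay":0,"az":0},
  {"fingers":1,"tx":0.02,"ty":0,"tz":0,"ax":0,"ay":0,"az":0},
  {"fingers":1,"tx":0.02,"ty":0,"tz":0,"ax":0,"ay":0,"az":0},
])

```text
time_s: 18.68
tcp_pos: [0.5107, -0.1275, 0.0401]
ee_rot: [[0.0, -0.997, 0.071], [-0.0, 0.071, 0.997], [-1.0, -0.0, 0.0]]
wrist_force: [0.7, 0.7, -0.7]
gripper_width: 0.574
```

>>> play_rows([
  {"fingers":1,"tx":0.0013,"ty":0,"tz":0,"ax":0,"ay":0,"az":0},
  {"fingers":1,"tx":0.0013,"ty":0,"tz":0,"ax":0,"ay":0,"az":0},
  {"fingers":1,"tx":0.0013,"ty":0,"tz":0,"ax":0,"ay":0,"az":0},
])

```text
time_s: 18.93
tcp_pos: [0.5106, -0.1276, 0.0391]
ee_rot: [[0.001, -0.997, 0.071], [0.0, 0.071, 0.997], [-1.0, -0.001, 0.0]]
wrist_force: [-0.4, -0.5, -1.1]
gripper_width: 0.572
```

Predicted contact is near z = 0.038. I ease down, release and lift.

>>> play_rows([
  {"fingers":1,"tx":0.001,"ty":0,"tz":0,"ax":0,"ay":0,"az":0},
  {"fingers":1,"tx":0.0018,"ty":0,"tz":0,"ax":0,"ay":0,"az":0},
  {"fingers":1,"tx":0.0018,"ty":0,"tz":0,"ax":0,"ay":0,"az":0},
])

```text
time_s: 19.18
tcp_pos: [0.5106, -0.1275, 0.0378]
ee_rot: [[0.0, -0.997, 0.071], [-0.0, 0.071, 0.997], [-1.0, -0.0, -0.0]]
wrist_force: [-0.6, 0.1, 3.1]
gripper_width: 0.577
```

>>> play_rows([
  {"fingers":-0.6,"tx":0,"ty":0,"tz":0,"ax":0,"ay":0,"az":0},
  {"fingers":-0.6,"tx":0,"ty":0,"tz":0,"ax":0,"ay":0,"az":0},
  {"fingers":-0.6,"tx":0,"ty":0,"tz":0,"ax":0,"ay":0,"az":0},
  {"fingers":-0.6,"tx":0,"ty":0,"tz":0,"ax":0,"ay":0,"az":0},
])

```text
time_s: 19.52
tcp_pos: [0.5104, -0.1276, 0.0373]
ee_rot: [[-0.0, -0.997, 0.071], [0.0, 0.071, 0.997], [-1.0, 0.0, -0.0]]
wrist_force: [0.3, -0.1, -0.5]
gripper_width: 0.761
```

>>> play_rows([
  {"fingers":-0.6,"tx":-0.03,"ty":0,"tz":0,"ax":0,"ay":0,"az":0},
  {"fingers":-0.6,"tx":-0.07,"ty":0,"tz":0,"ax":0,"ay":0,"az":0},
  {"fingers":-0.6,"tx":-0.11,"ty":0,"tz":0,"ax":0,"ay":0,"az":0},
  {"fingers":-0.6,"tx":-0.15,"ty":0,"tz":0,"ax":0,"ay":0,"az":0},
  {"fingers":-0.6,"tx":-0.15,"ty":0,"tz":0,"ax":0,"ay":0,"az":0},
])

```text
time_s: 19.93
tcp_pos: [0.5143, -0.1279, 0.1562]
ee_rot: [[0.013, -0.998, 0.07], [-0.001, 0.069, 0.998], [-1.0, -0.013, -0.0]]
wrist_force: [0.3, 0.2, 0.7]
gripper_width: 0.801
```

Run:
```python
from plan import *
from jig import *
go([])
cs=caps();B=[.026,.05,.028]
for nm,nn,X,z,yaw,d in(("b1","block1",jp(-.017),.014,1.5,B),("b2","block1",jp(-.047),.014,1.5,B),("fin","finished",(.508,-.183),.014,1.35,[.036,.052,.022])):
    u=[proj(c,[[X[0],X[1],z+.014]])[0] for c in cs];g=[sil(nn,c,v) for c,v in zip(cs,u)]
    if any(a is not None for a in g):
        f=fit(cs,g,d,[*X,yaw],z)[0];a=np.radians(86);D=f[:2]-J;print(nm,f.round(4),"jaw frame",(D@[np.cos(a),np.sin(a)]).round(4),(D@[-np.sin(a),np.cos(a)]).round(4),[a is not None for a in g])
    else: print(nm,"unseen")
```

```text
now [ 0.5143 -0.1279  0.1562] -183.99 tilt [-0.0126 -0.0004] w 0.801 F [0.3 0.2 0.7] t 19.93
b1 [ 0.5148 -0.0952  1.5357] jaw frame -0.0155 -0.002 [True, True]
b2 [ 0.515  -0.0953  1.547 ] jaw frame -0.0155 -0.0021 [True, True]
fin [ 0.5095 -0.1829  1.4174] jaw frame -0.1033 -0.0028 [True, True]
```

Run:
```python
from plan import *
go([(.508,-.183,.12,-191,-.6,5),(.508,-.183,.035,-191,-.6,5)])
```

```text
now [ 0.5099 -0.1276  0.1488] -184.09 tilt [ 0.0025 -0.0002] w 0.803 F [-0.1  0.8 -0.4] t 20.33
fingers -0.6 tx 0.0384 ty -0.0028 tz -0.0739 ax 0.0384 rows 5 need 1.5
fingers -0.6 tx 0.1133 ty 0.0000 tz 0.0000 ax 0.0000 rows 5 need 2.0
```

>>> play_rows([
  {"fingers":-0.6,"tx":0.0384,"ty":-0.0028,"tz":-0.0739,"ax":0.0384,"ay":0,"az":0},
  {"fingers":-0.6,"tx":0.0384,"ty":-0.0028,"tz":-0.0739,"ax":0.0384,"ay":0,"az":0},
  {"fingers":-0.6,"tx":0.0384,"ty":-0.0028,"tz":-0.0739,"ax":0.0384,"ay":0,"az":0},
  {"fingers":-0.6,"tx":0.0384,"ty":-0.0028,"tz":-0.0739,"ax":0.0384,"ay":0,"az":0},
  {"fingers":-0.6,"tx":0.0384,"ty":-0.0028,"tz":-0.0739,"ax":0.0384,"ay":0,"az":0},
])

```text
time_s: 20.75
tcp_pos: [0.5087, -0.1828, 0.121]
ee_rot: [[-0.0, -0.982, 0.19], [-0.0, 0.19, 0.982], [-1.0, 0.0, -0.0]]
wrist_force: [-0.3, 0.1, -0.7]
gripper_width: 0.799
```

>>> play_rows([
  {"fingers":-0.6,"tx":0.04,"ty":0,"tz":0,"ax":0,"ay":0,"az":0},
  {"fingers":-0.6,"tx":0.08,"ty":0,"tz":0,"ax":0,"ay":0,"az":0},
  {"fingers":-0.6,"tx":0.1,"ty":0,"tz":0,"ax":0,"ay":0,"az":0},
  {"fingers":-0.6,"tx":0.11,"ty":0,"tz":0,"ax":0,"ay":0,"az":0},
  {"fingers":-0.6,"tx":0.11,"ty":0,"tz":0,"ax":0,"ay":0,"az":0},
])

```text
time_s: 21.17
tcp_pos: [0.5081, -0.1822, 0.0376]
ee_rot: [[-0.003, -0.982, 0.189], [0.0, 0.189, 0.982], [-1.0, 0.003, -0.0]]
wrist_force: [0.3, 0.6, 0.4]
gripper_width: 0.8
```

>>> play_rows([
  {"fingers":-0.6,"tx":0,"ty":0,"tz":0,"ax":0,"ay":0,"az":0},
  {"fingers":1,"tx":0,"ty":0,"tz":0,"ax":0,"ay":0,"az":0},
  {"fingers":1,"tx":0,"ty":0,"tz":0,"ax":0,"ay":0,"az":0},
  {"fingers":1,"tx":0,"ty":0,"tz":0,"ax":0,"ay":0,"az":0},
  {"fingers":1,"tx":0,"ty":0,"tz":0,"ax":0,"ay":0,"az":0},
])

```text
time_s: 21.58
tcp_pos: [0.509, -0.183, 0.0396]
ee_rot: [[0.002, -0.982, 0.191], [-0.0, 0.191, 0.982], [-1.0, -0.002, 0.0]]
wrist_force: [-1.0, 1.3, 3.5]
gripper_width: 0.594
```

>>> play_rows([
  {"fingers":1,"tx":0,"ty":0,"tz":0,"ax":0,"ay":0,"az":0},
])

```text
time_s: 21.67
tcp_pos: [0.509, -0.183, 0.0396]
ee_rot: [[0.001, -0.982, 0.191], [-0.0, 0.191, 0.982], [-1.0, -0.001, 0.0]]
wrist_force: [-0.8, 1.6, 4.3]
gripper_width: 0.592
```

>>> play_rows([
  {"fingers":1,"tx":-0.03,"ty":0,"tz":0,"ax":0,"ay":0,"az":0},
  {"fingers":1,"tx":-0.06,"ty":0,"tz":0,"ax":0,"ay":0,"az":0},
  {"fingers":1,"tx":-0.1,"ty":0,"tz":0,"ax":0,"ay":0,"az":0},
  {"fingers":1,"tx":-0.14,"ty":0,"tz":0,"ax":0,"ay":0,"az":0},
  {"fingers":1,"tx":-0.14,"ty":0,"tz":0,"ax":0,"ay":0,"az":0},
])

```text
time_s: 22.08
tcp_pos: [0.5124, -0.1838, 0.15]
ee_rot: [[0.012, -0.982, 0.189], [-0.003, 0.189, 0.982], [-1.0, -0.013, -0.0]]
wrist_force: [1.2, 1.0, -1.1]
gripper_width: 0.592
```

Run:
```python
from plan import *
go([(.51,-.03,.15,-191,1,5),(.54,.13,.15,-175,1,5),(.5688,.2239,.13,-175,1,5),(.5688,.2239,.06,-175,1,5)])
```

```text
now [ 0.5124 -0.1838  0.15  ] -190.91 tilt [-0.0127 -0.0002] w 0.592 F [ 1.2  1.  -1.1] t 22.08
fingers 1 tx -0.0000 ty 0.0420 tz 0.2008 ax 0.0005 rows 5 need 3.7
fingers 1 tx -0.0000 ty 0.0014 tz 0.2170 ax -0.0889 rows 5 need 3.9
fingers 1 tx 0.0267 ty -0.0492 tz 0.1214 ax 0.0000 rows 5 need 2.4
fingers 1 tx 0.0933 ty 0.0000 tz 0.0000 ax 0.0000 rows 5 need 1.7
```

>>> play_rows([
  {"fingers":1,"tx":0,"ty":0.04,"tz":0.2,"ax":0,"ay":0,"az":0},
  {"fingers":1,"tx":0,"ty":0.04,"tz":0.2,"ax":0,"ay":0,"az":0},
  {"fingers":1,"tx":0,"ty":0.04,"tz":0.2,"ax":0,"ay":0,"az":0},
  {"fingers":1,"tx":0,"ty":0.04,"tz":0.2,"ax":0,"ay":0,"az":0},
])

```text
time_s: 22.42
tcp_pos: [0.5075, -0.0277, 0.1438]
ee_rot: [[0.001, -0.982, 0.19], [0.001, 0.19, 0.982], [-1.0, -0.001, 0.001]]
wrist_force: [0.4, 0.4, -0.6]
gripper_width: 0.592
```

>>> play_rows([
  {"fingers":1,"tx":0,"ty":0,"tz":0.217,"ax":-0.0889,"ay":0,"az":0},
  {"fingers":1,"tx":0,"ty":0,"tz":0.217,"ax":-0.0889,"ay":0,"az":0},
  {"fingers":1,"tx":0,"ty":0,"tz":0.217,"ax":-0.0889,"ay":0,"az":0},
  {"fingers":1,"tx":0,"ty":0,"tz":0.217,"ax":-0.0889,"ay":0,"az":0},
])

```text
time_s: 22.75
tcp_pos: [0.5389, 0.1321, 0.1438]
ee_rot: [[0.001, -0.996, -0.089], [0.0, -0.089, 0.996], [-1.0, -0.001, 0.0]]
wrist_force: [0.7, -0.3, 0.5]
gripper_width: 0.595
```

>>> play_rows([
  {"fingers":1,"tx":0.02,"ty":-0.049,"tz":0.121,"ax":0,"ay":0,"az":0},
  {"fingers":1,"tx":0.02,"ty":-0.049,"tz":0.121,"ax":0,"ay":0,"az":0},
  {"fingers":1,"tx":0.02,"ty":-0.049,"tz":0.121,"ax":0,"ay":0,"az":0},
  {"fingers":1,"tx":0.02,"ty":-0.049,"tz":0.121,"ax":0,"ay":0,"az":0},
  {"fingers":1,"tx":0.02,"ty":-0.049,"tz":0.121,"ax":0,"ay":0,"az":0},
])

```text
time_s: 23.17
tcp_pos: [0.567, 0.2237, 0.1277]
ee_rot: [[-0.002, -0.996, -0.088], [-0.001, -0.088, 0.996], [-1.0, 0.002, -0.001]]
wrist_force: [0.5, -0.8, -0.3]
gripper_width: 0.595
```

>>> play_rows([
  {"fingers":1,"tx":0,"ty":0,"tz":0,"ax":0,"ay":0,"az":0},
  {"fingers":1,"tx":0,"ty":0,"tz":0,"ax":0,"ay":0,"az":0},
])

```text
time_s: 23.33
tcp_pos: [0.5672, 0.222, 0.1289]
ee_rot: [[-0.0, -0.996, -0.086], [-0.0, -0.086, 0.996], [-1.0, 0.0, -0.0]]
wrist_force: [-0.0, -0.8, 0.1]
gripper_width: 0.59
```

Run:
```python
from plan import *
from look import comp
go([(.5688,.2239,.058,-175,1,5),(.5688,.2239,.049,-175,1,5)])
comp("pics/comp4.png",[(0,(.54,.2,.05)),(1,(.54,.2,.05)),(0,(.51,-.13,.02)),(1,(.51,-.13,.02))],k=4,w=400,h=300)
```

```text
now [0.5672 0.222  0.1289] -175.07 tilt [ 0.0003 -0.0001] w 0.59 F [-0.  -0.8  0.1] t 23.33
fingers 1 tx 0.0945 ty -0.0024 tz 0.0024 ax -0.0004 rows 5 need 1.7
fingers 1 tx 0.0120 ty 0.0000 tz 0.0000 ax 0.0000 rows 5 need 0.2
panel 0 px = (p+(1410,888))/4-.4
panel 1 px = (p+(708,807))/4-.4
panel 2 px = (p+(763,785))/4-.4
panel 3 px = (p+(1237,868))/4-.4
```

View pics/comp4.png

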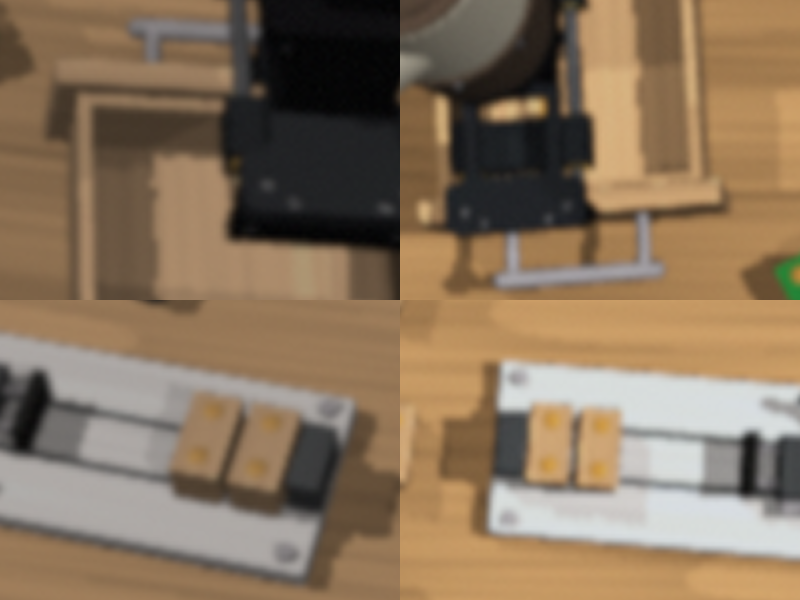

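Both blocks stand square in the row, at top panel (549,443) and (599,449), just off the jaw. Now I lower the finished piece into the drawer.

>>> play_rows([
  {"fingers":1,"tx":0.03,"ty":-0.002,"tz":0.002,"ax":0,"ay":0,"az":0},
  {"fingers":1,"tx":0.06,"ty":-0.002,"tz":0.002,"ax":0,"ay":0,"az":0},
  {"fingers":1,"tx":0.085,"ty":-0.002,"tz":0.002,"ax":0,"ay":0,"az":0},
  {"fingers":1,"tx":0.1,"ty":-0.002,"tz":0.002,"ax":0,"ay":0,"az":0},
  {"fingers":1,"tx":0.1,"ty":-0.002,"tz":0.002,"ax":0,"ay":0,"az":0},
])

```text
time_s: 23.85
tcp_pos: [0.5674, 0.2233, 0.0513]
ee_rot: [[-0.004, -0.996, -0.086], [-0.003, -0.086, 0.996], [-1.0, 0.005, -0.002]]
wrist_force: [-0.6, -0.0, 0.3]
gripper_width: 0.59
```

>>> play_rows([
  {"fingers":1,"tx":0.0025,"ty":0,"tz":0,"ax":0,"ay":0,"az":0},
  {"fingers":1,"tx":0.005,"ty":0,"tz":0,"ax":0,"ay":0,"az":0},
  {"fingers":1,"tx":0.005,"ty":0,"tz":0,"ax":0,"ay":0,"az":0},
  {"fingers":1,"tx":0.005,"ty":0,"tz":0,"ax":0,"ay":0,"az":0},
])

```text
time_s: 24.18
tcp_pos: [0.5694, 0.2253, 0.051]
ee_rot: [[0.002, -0.996, -0.087], [0.001, -0.087, 0.996], [-1.0, -0.002, 0.001]]
wrist_force: [-0.6, -0.3, -1.0]
gripper_width: 0.593
```

>>> play_rows([
  {"fingers":1,"tx":0.0013,"ty":0,"tz":0,"ax":0,"ay":0,"az":0},
  {"fingers":1,"tx":0.0026,"ty":0,"tz":0,"ax":0,"ay":0,"az":0},
  {"fingers":1,"tx":0.0026,"ty":0,"tz":0,"ax":0,"ay":0,"az":0},
])

```text
time_s: 24.43
tcp_pos: [0.5688, 0.225, 0.0481]
ee_rot: [[0.0, -0.996, -0.087], [0.0, -0.087, 0.996], [-1.0, -0.0, 0.0]]
wrist_force: [-1.2, 0.4, -0.3]
gripper_width: 0.594
```

>>> play_rows([
  {"fingers":1,"tx":0.0012,"ty":0,"tz":0,"ax":0,"ay":0,"az":0},
  {"fingers":1,"tx":0.0012,"ty":0,"tz":0,"ax":0,"ay":0,"az":0},
  {"fingers":1,"tx":0.0012,"ty":0,"tz":0,"ax":0,"ay":0,"az":0},
])

```text
time_s: 24.68
tcp_pos: [0.5692, 0.2251, 0.0476]
ee_rot: [[0.001, -0.996, -0.088], [0.0, -0.088, 0.996], [-1.0, -0.001, 0.0]]
wrist_force: [-0.7, -1.0, 3.1]
gripper_width: 0.593
```

>>> play_rows([
  {"fingers":-0.45,"tx":0,"ty":0,"tz":0,"ax":0,"ay":0,"az":0},
  {"fingers":-0.45,"tx":0,"ty":0,"tz":0,"ax":0,"ay":0,"az":0},
  {"fingers":-0.45,"tx":0,"ty":0,"tz":0,"ax":0,"ay":0,"az":0},
  {"fingers":-0.45,"tx":0,"ty":0,"tz":0,"ax":0,"ay":0,"az":0},
])

```text
time_s: 25.02
tcp_pos: [0.5687, 0.2249, 0.0468]
ee_rot: [[-0.001, -0.996, -0.087], [-0.0, -0.087, 0.996], [-1.0, 0.001, -0.0]]
wrist_force: [0.6, -1.0, -0.6]
gripper_width: 0.714
```

>>> play_rows([
  {"fingers":-0.45,"tx":-0.02,"ty":0,"tz":0,"ax":0,"ay":0,"az":0},
  {"fingers":-0.45,"tx":-0.05,"ty":0,"tz":0,"ax":0,"ay":0,"az":0},
  {"fingers":-0.45,"tx":-0.09,"ty":0,"tz":0,"ax":0,"ay":0,"az":0},
  {"fingers":-0.45,"tx":-0.12,"ty":0,"tz":0,"ax":0,"ay":0,"az":0},
  {"fingers":-0.45,"tx":-0.12,"ty":0,"tz":0,"ax":0,"ay":0,"az":0},
])

```text
time_s: 25.43
tcp_pos: [0.5717, 0.2265, 0.1427]
ee_rot: [[0.009, -0.996, -0.089], [0.005, -0.089, 0.996], [-1.0, -0.01, 0.004]]
wrist_force: [0.6, 0.2, -0.5]
gripper_width: 0.727
```

>>> play_rows([
  {"fingers":0.5,"tx":0,"ty":0.137,"tz":0,"ax":0,"ay":0,"az":0},
  {"fingers":0.5,"tx":0,"ty":0.137,"tz":0,"ax":0,"ay":0,"az":0},
  {"fingers":0.5,"tx":0,"ty":0.137,"tz":0,"ax":0,"ay":0,"az":0},
  {"fingers":0.5,"tx":0,"ty":0.137,"tz":0,"ax":0,"ay":0,"az":0},
  {"fingers":0.5,"tx":0,"ty":0.137,"tz":0,"ax":0,"ay":0,"az":0},
])

```text
time_s: 25.85
tcp_pos: [0.4659, 0.2161, 0.1373]
ee_rot: [[0.001, -0.996, -0.089], [0.0, -0.089, 0.996], [-1.0, -0.001, 0.0]]
wrist_force: [0.5, 0.4, 0.4]
gripper_width: 0.433
```

Run:
```python
from plan import *
go([(.4642,.2147,.0475,-175,.5,5)])
cs=caps();B=[.026,.05,.028]
for nm,nn,X,z,yaw,d in(("fin","finished",(.569,.225),.022,.09,[.052,.036,.022]),("b3","block1",(.5155,.0037),0,1.48,B),("b4","block1",(.6293,.0063),0,1.3,B)):
    u=[proj(c,[[X[0],X[1],z+.014]])[0] for c in cs];g=[sil(nn,c,v) for c,v in zip(cs,u)]
    if any(a is not None for a in g):
        f=fit(cs,g,d,[*X,yaw],z);print(nm,f[0].round(4),round(f[1],2),[a is not None for a in g])
    else: print(nm,"unseen")
```

```text
now [0.4659 0.2161 0.1373] -174.91 tilt [-0.0005  0.0002] w 0.433 F [0.5 0.4 0.4] t 25.85
fingers 0.5 tx 0.1198 ty 0.0024 tz -0.0016 ax 0.0005 rows 5 need 2.2
fin [0.5721 0.2241 0.0854] 0.73 [True, True]
b3 [ 0.4804 -0.0139  1.4636] 0.16 [False, True]
b4 [0.6288 0.0068 1.3142] 0.18 [True, True]
```

Block3 has been knocked to about (0.480, -0.014), so I'll measure it again before picking it. Drawer first.

>>> play_rows([
  {"fingers":0.5,"tx":0.03,"ty":0.0024,"tz":-0.001,"ax":0,"ay":0,"az":0},
  {"fingers":0.5,"tx":0.06,"ty":0.0024,"tz":-0.001,"ax":0,"ay":0,"az":0},
  {"fingers":0.5,"tx":0.09,"ty":0.0024,"tz":-0.001,"ax":0,"ay":0,"az":0},
  {"fingers":0.5,"tx":0.12,"ty":0.0024,"tz":-0.001,"ax":0,"ay":0,"az":0},
  {"fingers":0.5,"tx":0.12,"ty":0.0024,"tz":-0.001,"ax":0,"ay":0,"az":0},
])

```text
time_s: 26.67
tcp_pos: [0.4626, 0.2131, 0.0432]
ee_rot: [[-0.007, -0.996, -0.086], [-0.005, -0.086, 0.996], [-1.0, 0.007, -0.005]]
wrist_force: [-0.2, 0.6, 0.1]
gripper_width: 0.252
```

>>> play_rows([
  {"fingers":1,"tx":0,"ty":0,"tz":0,"ax":0,"ay":0,"az":0},
  {"fingers":1,"tx":0,"ty":0,"tz":0,"ax":0,"ay":0,"az":0},
  {"fingers":1,"tx":0,"ty":0,"tz":0,"ax":0,"ay":0,"az":0},
  {"fingers":1,"tx":0,"ty":0,"tz":0,"ax":0,"ay":0,"az":0},
])

```text
time_s: 27.0
tcp_pos: [0.4656, 0.2157, 0.0484]
ee_rot: [[0.002, -0.996, -0.087], [0.002, -0.087, 0.996], [-1.0, -0.003, 0.002]]
wrist_force: [0.6, -0.2, -0.3]
gripper_width: 0.116
```

>>> play_rows([
  {"fingers":1,"tx":0,"ty":-0.01,"tz":0,"ax":0,"ay":0,"az":0},
  {"fingers":1,"tx":0,"ty":-0.025,"tz":0,"ax":0,"ay":0,"az":0},
  {"fingers":1,"tx":0,"ty":-0.04,"tz":0,"ax":0,"ay":0,"az":0},
  {"fingers":1,"tx":0,"ty":-0.055,"tz":0,"ax":0,"ay":0,"az":0},
  {"fingers":1,"tx":0,"ty":-0.07,"tz":0,"ax":0,"ay":0,"az":0},
])

```text
time_s: 27.42
tcp_pos: [0.5184, 0.2203, 0.0483]
ee_rot: [[0.002, -0.996, -0.088], [0.001, -0.088, 0.996], [-1.0, -0.002, 0.001]]
wrist_force: [-2.7, 0.3, 2.9]
gripper_width: 0.113
```

>>> play_rows([
  {"fingers":1,"tx":0,"ty":-0.015,"tz":0,"ax":0,"ay":0,"az":0},
  {"fingers":1,"tx":0,"ty":-0.03,"tz":0,"ax":0,"ay":0,"az":0},
  {"fingers":1,"tx":0,"ty":-0.045,"tz":0,"ax":0,"ay":0,"az":0},
  {"fingers":1,"tx":0,"ty":-0.06,"tz":0,"ax":0,"ay":0,"az":0},
  {"fingers":1,"tx":0,"ty":-0.075,"tz":0,"ax":0,"ay":0,"az":0},
])

```text
time_s: 27.83
tcp_pos: [0.5744, 0.2252, 0.0484]
ee_rot: [[0.002, -0.996, -0.088], [0.001, -0.088, 0.996], [-1.0, -0.002, 0.001]]
wrist_force: [-1.0, 0.9, 3.3]
gripper_width: 0.111
```

>>> play_rows([
  {"fingers":1,"tx":0,"ty":-0.01,"tz":0,"ax":0,"ay":0,"az":0},
  {"fingers":1,"tx":0,"ty":-0.02,"tz":0,"ax":0,"ay":0,"az":0},
  {"fingers":1,"tx":0,"ty":-0.028,"tz":0,"ax":0,"ay":0,"az":0},
  {"fingers":1,"tx":0,"ty":-0.031,"tz":0,"ax":0,"ay":0,"az":0},
  {"fingers":1,"tx":0,"ty":-0.031,"tz":0,"ax":0,"ay":0,"az":0},
])

```text
time_s: 28.25
tcp_pos: [0.5956, 0.227, 0.0483]
ee_rot: [[-0.002, -0.996, -0.087], [-0.0, -0.087, 0.996], [-1.0, 0.002, -0.0]]
wrist_force: [-6.4, 2.5, 8.7]
gripper_width: 0.115
```

>>> play_rows([
  {"fingers":0.5,"tx":0,"ty":0,"tz":0,"ax":0,"ay":0,"az":0},
  {"fingers":0.5,"tx":0,"ty":0,"tz":0,"ax":0,"ay":0,"az":0},
  {"fingers":0.5,"tx":0,"ty":0,"tz":0,"ax":0,"ay":0,"az":0},
  {"fingers":0.5,"tx":-0.03,"ty":0,"tz":0,"ax":0,"ay":0,"az":0},
  {"fingers":0.5,"tx":-0.07,"ty":0,"tz":0,"ax":0,"ay":0,"az":0},
])

```text
time_s: 28.67
tcp_pos: [0.5943, 0.2251, 0.0964]
ee_rot: [[-0.007, -0.996, -0.086], [-0.004, -0.086, 0.996], [-1.0, 0.008, -0.004]]
wrist_force: [0.5, 0.6, 0.3]
gripper_width: 0.242
```

>>> play_rows([
  {"fingers":-0.6,"tx":-0.06,"ty":0,"tz":0,"ax":0,"ay":0,"az":0},
  {"fingers":-0.6,"tx":-0.1,"ty":0,"tz":0,"ax":0,"ay":0,"az":0},
  {"fingers":-0.6,"tx":-0.14,"ty":0,"tz":0,"ax":0,"ay":0,"az":0},
  {"fingers":-0.6,"tx":-0.14,"ty":0,"tz":0,"ax":0,"ay":0,"az":0},
  {"fingers":-0.6,"tx":-0.14,"ty":0,"tz":0,"ax":0,"ay":0,"az":0},
])

```text
time_s: 29.08
tcp_pos: [0.5971, 0.2269, 0.2066]
ee_rot: [[0.004, -0.996, -0.087], [0.003, -0.087, 0.996], [-1.0, -0.004, 0.002]]
wrist_force: [-0.3, 0.2, -0.6]
gripper_width: 0.542
```

Run:
```python
from plan import *
cs=caps()
for c in cs: print([(np.round(d["uv"],1).tolist(),round(d["score"],2)) for d in spotter.find_in("block1",c)])
B=[.026,.05,.028]
for nm,nn,X,z,yaw,d in(("b3","block1",(.4804,-.0139),0,1.46,B),("b4","block1",(.6293,.0063),0,1.3,B)):
    u=[proj(c,[[X[0],X[1],z+.014]])[0] for c in cs];g=[sil(nn,c,v) for c,v in zip(cs,u)]
    if any(a is not None for a in g):
        for fz in(False,True): f=fit(cs,g,d,[*X,yaw],z,fz);print(nm,f[0].round(4),round(f[1],2),[a is not None for a in g])
    else: print(nm,"unseen")
go([(.629,.0065,.12,-195,-.6,5)])
```

```text
[([240.6, 232.8], 0.84), ([255.9, 238.2], 0.83), ([366.0, 200.7], 0.7), ([301.2, 233.5], 0.69), ([290.1, 179.5], 0.67), ([298.4, 295.5], 0.64), ([342.0, 223.4], 0.64), ([331.7, 182.9], 0.54)]
[([346.7, 251.6], 0.8), ([306.3, 206.8], 0.77), ([312.3, 266.2], 0.75), ([331.2, 321.9], 0.73), ([278.5, 273.3], 0.69), ([261.7, 307.6], 0.64), ([435.9, 263.6], 0.58), ([289.5, 320.5], 0.52), ([356.5, 253.7], 0.47), ([344.1, 169.3], 0.28)]
b3 [ 0.4795 -0.0131  1.4414] 0.22 [True, True]
b3 [ 0.4782 -0.0132  1.4337 -0.0033] 0.2 [True, True]
b4 [0.6289 0.0063 1.3108] 0.29 [True, True]
b4 [ 0.6295  0.0065  1.3368 -0.0026] 0.28 [True, True]
now [0.596  0.2264 0.2034] -174.99 tilt [ 0.0018 -0.001 ] w 0.788 F [-0.7 -0.2 -0.1] t 29.48
fingers -0.6 tx 0.1112 ty -0.0182 tz -0.2960 ax 0.1112 rows 5 need 5.7
```

>>> play_rows([
  {"fingers":-0.6,"tx":0.08,"ty":-0.012,"tz":-0.2,"ax":0.1,"ay":0,"az":0},
  {"fingers":-0.6,"tx":0.08,"ty":-0.012,"tz":-0.2,"ax":0.1,"ay":0,"az":0},
  {"fingers":-0.6,"tx":0.08,"ty":-0.012,"tz":-0.2,"ax":0.1,"ay":0,"az":0},
  {"fingers":-0.6,"tx":0.08,"ty":-0.012,"tz":-0.2,"ax":0.1,"ay":0,"az":0},
  {"fingers":-0.6,"tx":0.08,"ty":-0.012,"tz":-0.2,"ax":0.1,"ay":0,"az":0},
])

```text
time_s: 29.9
tcp_pos: [0.6163, 0.0723, 0.1407]
ee_rot: [[-0.008, -0.973, 0.231], [-0.003, 0.231, 0.973], [-1.0, 0.007, -0.004]]
wrist_force: [-0.4, 0.7, -0.2]
gripper_width: 0.803
```

Run:
```python
from plan import *
go([(.629,.0065,.10,-195,-.6,5),(.629,.0065,.025,-195,-.6,5)])
```

```text
now [0.6163 0.0723 0.1407] -193.36 tilt [ 0.007  -0.0043] w 0.803 F [-0.4  0.7 -0.2] t 29.9
fingers -0.6 tx 0.0542 ty -0.0368 tz -0.0815 ax 0.0091 rows 5 need 1.9
fingers -0.6 tx 0.1000 ty 0.0000 tz 0.0000 ax 0.0000 rows 5 need 1.8
```

>>> play_rows([
  {"fingers":-0.6,"tx":0.0542,"ty":-0.0368,"tz":-0.0815,"ax":0.0091,"ay":0,"az":0},
  {"fingers":-0.6,"tx":0.0542,"ty":-0.0368,"tz":-0.0815,"ax":0.0091,"ay":0,"az":0},
  {"fingers":-0.6,"tx":0.0542,"ty":-0.0368,"tz":-0.0815,"ax":0.0091,"ay":0,"az":0},
  {"fingers":-0.6,"tx":0.0542,"ty":-0.0368,"tz":-0.0815,"ax":0.0091,"ay":0,"az":0},
  {"fingers":-0.6,"tx":0.0542,"ty":-0.0368,"tz":-0.0815,"ax":0.0091,"ay":0,"az":0},
])

```text
time_s: 30.32
tcp_pos: [0.6319, 0.0123, 0.1039]
ee_rot: [[0.0, -0.968, 0.252], [-0.0, 0.252, 0.968], [-1.0, -0.0, -0.0]]
wrist_force: [-0.9, -0.4, 0.7]
gripper_width: 0.799
```

Run:
```python
from plan import *
go([(.629,.0065,.025,-195,-.6,5)])
```

```text
now [0.6319 0.0123 0.1039] -194.62 tilt [-0.0004 -0.0001] w 0.799 F [-0.9 -0.4  0.7] t 30.32
fingers -0.6 tx 0.1052 ty 0.0017 tz -0.0085 ax 0.0021 rows 5 need 1.9
```

>>> play_rows([
  {"fingers":-0.6,"tx":0.03,"ty":0.0017,"tz":-0.0085,"ax":0.002,"ay":0,"az":0},
  {"fingers":-0.6,"tx":0.06,"ty":0.0017,"tz":-0.0085,"ax":0.002,"ay":0,"az":0},
  {"fingers":-0.6,"tx":0.09,"ty":0.0017,"tz":-0.0085,"ax":0.002,"ay":0,"az":0},
  {"fingers":-0.6,"tx":0.102,"ty":0.0017,"tz":-0.0085,"ax":0.002,"ay":0,"az":0},
  {"fingers":-0.6,"tx":0.102,"ty":0.0017,"tz":-0.0085,"ax":0.002,"ay":0,"az":0},
])

```text
time_s: 30.73
tcp_pos: [0.6275, 0.0073, 0.0258]
ee_rot: [[-0.004, -0.966, 0.257], [-0.001, 0.257, 0.966], [-1.0, 0.003, -0.002]]
wrist_force: [-0.4, -0.7, 0.4]
gripper_width: 0.801
```

>>> play_rows([
  {"fingers":1,"tx":0,"ty":0,"tz":0,"ax":0,"ay":0,"az":0},
  {"fingers":1,"tx":0,"ty":0,"tz":0,"ax":0,"ay":0,"az":0},
  {"fingers":1,"tx":0,"ty":0,"tz":0,"ax":0,"ay":0,"az":0},
  {"fingers":1,"tx":0,"ty":0,"tz":0,"ax":0,"ay":0,"az":0},
  {"fingers":1,"tx":0,"ty":0,"tz":0,"ax":0,"ay":0,"az":0},
])

```text
time_s: 31.15
tcp_pos: [0.6294, 0.0067, 0.0289]
ee_rot: [[0.002, -0.966, 0.258], [0.001, 0.258, 0.966], [-1.0, -0.002, 0.001]]
wrist_force: [-1.1, 0.8, 4.0]
gripper_width: 0.568
```

>>> play_rows([
  {"fingers":1,"tx":-0.03,"ty":0,"tz":0,"ax":0,"ay":0,"az":0},
  {"fingers":1,"tx":-0.07,"ty":0,"tz":0,"ax":0,"ay":0,"az":0},
  {"fingers":1,"tx":-0.11,"ty":0,"tz":0,"ax":0,"ay":0,"az":0},
  {"fingers":1,"tx":-0.14,"ty":0,"tz":0,"ax":0,"ay":0,"az":0},
  {"fingers":1,"tx":-0.14,"ty":0,"tz":0,"ax":0,"ay":0,"az":0},
])

```text
time_s: 31.57
tcp_pos: [0.632, 0.0067, 0.1389]
ee_rot: [[0.012, -0.966, 0.258], [0.001, 0.258, 0.966], [-1.0, -0.011, 0.004]]
wrist_force: [0.6, -0.0, 0.7]
gripper_width: 0.569
```

Run:
```python
from plan import *
from jig import *
p=jp(-.077);print(p)
go([(p[0],p[1],.12,-184,1,5),(p[0],p[1],.055,-184,1,5)])
```

```text
[ 0.50854588 -0.15644129]
now [0.632  0.0067 0.1389] -194.93 tilt [-0.0109  0.0043] w 0.569 F [ 0.6 -0.   0.7] t 31.57
fingers 1 tx 0.0252 ty 0.1030 tz -0.2525 ax -0.0607 rows 5 need 4.9
fingers 1 tx 0.0867 ty 0.0000 tz 0.0000 ax 0.0000 rows 5 need 1.6
```

>>> play_rows([
  {"fingers":1,"tx":0.01,"ty":0.1,"tz":-0.24,"ax":-0.06,"ay":0,"az":0},
  {"fingers":1,"tx":0.01,"ty":0.1,"tz":-0.24,"ax":-0.06,"ay":0,"az":0},
  {"fingers":1,"tx":0.01,"ty":0.1,"tz":-0.24,"ax":-0.06,"ay":0,"az":0},
  {"fingers":1,"tx":0.01,"ty":0.1,"tz":-0.24,"ax":-0.06,"ay":0,"az":0},
  {"fingers":1,"tx":0.01,"ty":0.1,"tz":-0.24,"ax":-0.06,"ay":0,"az":0},
])

```text
time_s: 31.98
tcp_pos: [0.5064, -0.1499, 0.1244]
ee_rot: [[-0.002, -0.997, 0.075], [0.0, 0.075, 0.997], [-1.0, 0.002, 0.0]]
wrist_force: [-0.3, -1.1, -0.4]
gripper_width: 0.573
```

>>> play_rows([
  {"fingers":1,"tx":0,"ty":0,"tz":0,"ax":0,"ay":0,"az":0},
  {"fingers":1,"tx":0,"ty":0,"tz":0,"ax":0,"ay":0,"az":0},
  {"fingers":1,"tx":0,"ty":0,"tz":0,"ax":0,"ay":0,"az":0},
])

```text
time_s: 32.23
tcp_pos: [0.5101, -0.1481, 0.1251]
ee_rot: [[0.001, -0.997, 0.073], [-0.0, 0.073, 0.997], [-1.0, -0.001, 0.0]]
wrist_force: [-0.1, -0.1, -0.1]
gripper_width: 0.571
```

Run:
```python
from plan import *
from jig import *
p=jp(-.077)
go([(p[0],p[1],.058,-184,1,5)])
```

```text
now [ 0.5101 -0.1481  0.1251] -184.21 tilt [-0.0009  0.    ] w 0.571 F [-0.1 -0.1 -0.1] t 32.23
fingers 1 tx 0.0894 ty 0.0012 tz -0.0112 ax -0.0011 rows 5 need 1.6
```

>>> play_rows([
  {"fingers":1,"tx":0.02,"ty":0.0012,"tz":-0.0112,"ax":0,"ay":0,"az":0},
  {"fingers":1,"tx":0.05,"ty":0.0012,"tz":-0.0112,"ax":0,"ay":0,"az":0},
  {"fingers":1,"tx":0.08,"ty":0.0012,"tz":-0.0112,"ax":0,"ay":0,"az":0},
  {"fingers":1,"tx":0.09,"ty":0.0012,"tz":-0.0112,"ax":0,"ay":0,"az":0},
  {"fingers":1,"tx":0.09,"ty":0.0012,"tz":-0.0112,"ax":0,"ay":0,"az":0},
])

```text
time_s: 32.65
tcp_pos: [0.5075, -0.1555, 0.0554]
ee_rot: [[-0.005, -0.997, 0.072], [0.0, 0.072, 0.997], [-1.0, 0.005, -0.0]]
wrist_force: [-0.3, -0.0, 0.2]
gripper_width: 0.568
```

>>> play_rows([
  {"fingers":1,"tx":0.007,"ty":0,"tz":0,"ax":0,"ay":0,"az":0},
  {"fingers":1,"tx":0.014,"ty":0,"tz":0,"ax":0,"ay":0,"az":0},
  {"fingers":1,"tx":0.018,"ty":0,"tz":0,"ax":0,"ay":0,"az":0},
  {"fingers":1,"tx":0.018,"ty":0,"tz":0,"ax":0,"ay":0,"az":0},
  {"fingers":1,"tx":0.018,"ty":0,"tz":0,"ax":0,"ay":0,"az":0},
])

```text
time_s: 33.07
tcp_pos: [0.5084, -0.1564, 0.0443]
ee_rot: [[0.001, -0.997, 0.073], [-0.0, 0.073, 0.997], [-1.0, -0.001, -0.0]]
wrist_force: [0.2, -0.6, -0.1]
gripper_width: 0.573
```

>>> play_rows([
  {"fingers":1,"tx":0.0013,"ty":0,"tz":0,"ax":0,"ay":0,"az":0},
  {"fingers":1,"tx":0.0013,"ty":0,"tz":0,"ax":0,"ay":0,"az":0},
  {"fingers":1,"tx":0.0013,"ty":0,"tz":0,"ax":0,"ay":0,"az":0},
])

```text
time_s: 33.32
tcp_pos: [0.5083, -0.1565, 0.0432]
ee_rot: [[0.001, -0.997, 0.073], [-0.0, 0.073, 0.997], [-1.0, -0.001, 0.0]]
wrist_force: [0.4, 0.1, -0.4]
gripper_width: 0.575
```

>>> play_rows([
  {"fingers":1,"tx":0.0012,"ty":0,"tz":0,"ax":0,"ay":0,"az":0},
  {"fingers":1,"tx":0.0012,"ty":0,"tz":0,"ax":0,"ay":0,"az":0},
])

```text
time_s: 33.48
tcp_pos: [0.5084, -0.1565, 0.0428]
ee_rot: [[0.001, -0.997, 0.073], [-0.0, 0.073, 0.997], [-1.0, -0.001, -0.0]]
wrist_force: [-1.7, 0.1, 4.0]
gripper_width: 0.575
```

>>> play_rows([
  {"fingers":-0.6,"tx":0,"ty":0,"tz":0,"ax":0,"ay":0,"az":0},
  {"fingers":-0.6,"tx":0,"ty":0,"tz":0,"ax":0,"ay":0,"az":0},
  {"fingers":-0.6,"tx":0,"ty":0,"tz":0,"ax":0,"ay":0,"az":0},
  {"fingers":-0.6,"tx":0,"ty":0,"tz":0,"ax":0,"ay":0,"az":0},
])

```text
time_s: 33.82
tcp_pos: [0.5081, -0.1564, 0.0419]
ee_rot: [[-0.0, -0.997, 0.073], [0.0, 0.073, 0.997], [-1.0, 0.0, 0.0]]
wrist_force: [-0.9, 0.2, 0.9]
gripper_width: 0.764
```

>>> play_rows([
  {"fingers":-0.6,"tx":-0.03,"ty":0,"tz":0,"ax":0,"ay":0,"az":0},
  {"fingers":-0.6,"tx":-0.07,"ty":0,"tz":0,"ax":0,"ay":0,"az":0},
  {"fingers":-0.6,"tx":-0.11,"ty":0,"tz":0,"ax":0,"ay":0,"az":0},
  {"fingers":-0.6,"tx":-0.11,"ty":0,"tz":0,"ax":0,"ay":0,"az":0},
  {"fingers":-0.6,"tx":-0.11,"ty":0,"tz":0,"ax":0,"ay":0,"az":0},
])

```text
time_s: 34.23
tcp_pos: [0.5093, -0.1564, 0.1263]
ee_rot: [[0.005, -0.997, 0.073], [0.0, 0.073, 0.997], [-1.0, -0.005, 0.0]]
wrist_force: [0.4, -0.4, -0.1]
gripper_width: 0.798
```

Run:
```python
from plan import *
cs=caps();B=[.026,.05,.028]
X=(.4795,-.0131);u=[proj(c,[[*X,.014]])[0] for c in cs];g=[sil("block1",c,v) for c,v in zip(cs,u)]
f=fit(cs,g,B,[*X,1.44],0);print("b3",f[0].round(4),round(f[1],2),[a is not None for a in g])
go([(f[0][0],f[0][1],.10,-187.5,-.6,5),(f[0][0],f[0][1],.026,-187.5,-.6,5)])
```

```text
b3 [ 0.4809 -0.0132  1.4771] 0.07 [True, False]
now [ 0.5072 -0.1564  0.1233] -184.2 tilt [0.0028 0.    ] w 0.796 F [-0.3 -0.5  0.1] t 34.43
fingers -0.6 tx 0.0310 ty 0.0490 tz 0.1878 ax 0.0183 rows 5 need 3.5
fingers -0.6 tx 0.0987 ty 0.0000 tz 0.0000 ax 0.0000 rows 5 need 1.8
```

>>> play_rows([
  {"fingers":-0.6,"tx":0.025,"ty":0.049,"tz":0.1878,"ax":0.015,"ay":0,"az":0},
  {"fingers":-0.6,"tx":0.025,"ty":0.049,"tz":0.1878,"ax":0.015,"ay":0,"az":0},
  {"fingers":-0.6,"tx":0.025,"ty":0.049,"tz":0.1878,"ax":0.015,"ay":0,"az":0},
  {"fingers":-0.6,"tx":0.025,"ty":0.049,"tz":0.1878,"ax":0.015,"ay":0,"az":0},
  {"fingers":-0.6,"tx":0.025,"ty":0.049,"tz":0.1878,"ax":0.015,"ay":0,"az":0},
])

```text
time_s: 34.85
tcp_pos: [0.4802, -0.0105, 0.1043]
ee_rot: [[-0.003, -0.993, 0.115], [-0.001, 0.115, 0.993], [-1.0, 0.003, -0.001]]
wrist_force: [1.2, -0.1, -0.8]
gripper_width: 0.796
```

>>> play_rows([
  {"fingers":-0.6,"tx":0,"ty":0,"tz":0,"ax":0,"ay":0,"az":0},
  {"fingers":-0.6,"tx":0,"ty":0,"tz":0,"ax":0,"ay":0,"az":0},
  {"fingers":-0.6,"tx":0,"ty":0,"tz":0,"ax":0,"ay":0,"az":0},
])

```text
time_s: 35.1
tcp_pos: [0.4818, -0.0139, 0.1054]
ee_rot: [[-0.001, -0.993, 0.121], [-0.0, 0.121, 0.993], [-1.0, 0.001, -0.0]]
wrist_force: [-0.7, 0.4, -0.2]
gripper_width: 0.802
```

Run:
```python
from plan import *
go([(.4803,-.0132,.027,-187,-.6,5)])
```

```text
now [ 0.4818 -0.0139  0.1054] -186.95 tilt [ 0.0008 -0.0004] w 0.802 F [-0.7  0.4 -0.2] t 35.1
fingers -0.6 tx 0.1046 ty 0.0021 tz 0.0008 ax 0.0003 rows 5 need 1.9
```

>>> play_rows([
  {"fingers":-0.6,"tx":0.03,"ty":0.0021,"tz":0.0008,"ax":0,"ay":0,"az":0},
  {"fingers":-0.6,"tx":0.06,"ty":0.0021,"tz":0.0008,"ax":0,"ay":0,"az":0},
  {"fingers":-0.6,"tx":0.09,"ty":0.0021,"tz":0.0008,"ax":0,"ay":0,"az":0},
  {"fingers":-0.6,"tx":0.104,"ty":0.0021,"tz":0.0008,"ax":0,"ay":0,"az":0},
  {"fingers":-0.6,"tx":0.104,"ty":0.0021,"tz":0.0008,"ax":0,"ay":0,"az":0},
])

```text
time_s: 35.52
tcp_pos: [0.4786, -0.0141, 0.0254]
ee_rot: [[-0.006, -0.992, 0.122], [-0.002, 0.123, 0.992], [-1.0, 0.005, -0.002]]
wrist_force: [-0.8, -0.2, 0.3]
gripper_width: 0.801
```

>>> play_rows([
  {"fingers":1,"tx":0,"ty":0,"tz":0,"ax":0,"ay":0,"az":0},
  {"fingers":1,"tx":0,"ty":0,"tz":0,"ax":0,"ay":0,"az":0},
  {"fingers":1,"tx":0,"ty":0,"tz":0,"ax":0,"ay":0,"az":0},
  {"fingers":1,"tx":0,"ty":0,"tz":0,"ax":0,"ay":0,"az":0},
  {"fingers":1,"tx":0,"ty":0,"tz":0,"ax":0,"ay":0,"az":0},
])

```text
time_s: 35.93
tcp_pos: [0.4809, -0.0124, 0.0287]
ee_rot: [[0.002, -0.993, 0.12], [0.0, 0.12, 0.993], [-1.0, -0.002, 0.001]]
wrist_force: [0.4, -0.5, 3.0]
gripper_width: 0.57
```

>>> play_rows([
  {"fingers":1,"tx":-0.03,"ty":0,"tz":0,"ax":0,"ay":0,"az":0},
  {"fingers":1,"tx":-0.07,"ty":0,"tz":0,"ax":0,"ay":0,"az":0},
  {"fingers":1,"tx":-0.11,"ty":0,"tz":0,"ax":0,"ay":0,"az":0},
  {"fingers":1,"tx":-0.14,"ty":0,"tz":0,"ax":0,"ay":0,"az":0},
  {"fingers":1,"tx":-0.14,"ty":0,"tz":0,"ax":0,"ay":0,"az":0},
])

```text
time_s: 36.35
tcp_pos: [0.4834, -0.0117, 0.1381]
ee_rot: [[0.011, -0.993, 0.119], [0.002, 0.119, 0.993], [-1.0, -0.011, 0.004]]
wrist_force: [-0.3, -0.0, 0.0]
gripper_width: 0.573
```

Run:
```python
from plan import *
from jig import *
from look import comp
p=jp(-.107);print(p)
go([(p[0],p[1],.125,-184,1,5),(p[0],p[1],.058,-184,1,5)])
comp("pics/comp5.png",[(0,(.51,-.13,.02)),(1,(.51,-.13,.02))],k=5,w=400,h=400)
```

```text
[ 0.50645318 -0.18636821]
now [ 0.4834 -0.0117  0.1381] -186.81 tilt [-0.0108  0.0036] w 0.573 F [-0.3 -0.   0. ] t 36.35
fingers 1 tx 0.0174 ty -0.0581 tz -0.2276 ax -0.0156 rows 5 need 4.2
fingers 1 tx 0.0893 ty 0.0000 tz 0.0000 ax 0.0000 rows 5 need 1.6
panel 0 px = (p+(1003,968))/5-.4
panel 1 px = (p+(1597,1072))/5-.4
```

View pics/comp5.png

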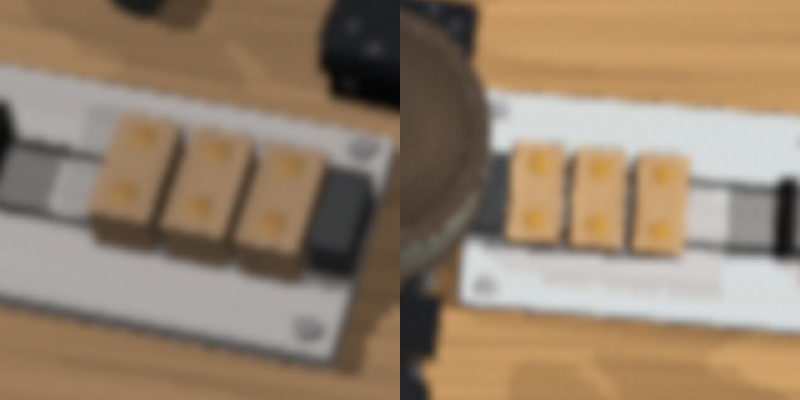

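Three blocks stand square in the row, and the free space from x≈688 to the pad at 778 takes the fourth.

>>> play_rows([
  {"fingers":1,"tx":0.01,"ty":-0.055,"tz":-0.225,"ax":-0.0156,"ay":0,"az":0},
  {"fingers":1,"tx":0.01,"ty":-0.055,"tz":-0.225,"ax":-0.0156,"ay":0,"az":0},
  {"fingers":1,"tx":0.01,"ty":-0.055,"tz":-0.225,"ax":-0.0156,"ay":0,"az":0},
  {"fingers":1,"tx":0.01,"ty":-0.055,"tz":-0.225,"ax":-0.0156,"ay":0,"az":0},
  {"fingers":1,"tx":0.01,"ty":-0.055,"tz":-0.225,"ax":-0.0156,"ay":0,"az":0},
])

```text
time_s: 36.87
tcp_pos: [0.5002, -0.1894, 0.1232]
ee_rot: [[-0.003, -0.997, 0.076], [-0.0, 0.076, 0.997], [-1.0, 0.003, -0.001]]
wrist_force: [-0.1, 0.4, -0.4]
gripper_width: 0.574
```

>>> play_rows([
  {"fingers":1,"tx":0,"ty":0,"tz":0,"ax":0,"ay":0,"az":0},
  {"fingers":1,"tx":0,"ty":0,"tz":0,"ax":0,"ay":0,"az":0},
  {"fingers":1,"tx":0,"ty":0,"tz":0,"ax":0,"ay":0,"az":0},
  {"fingers":1,"tx":0,"ty":0,"tz":0,"ax":0,"ay":0,"az":0},
])

```text
time_s: 37.2
tcp_pos: [0.5007, -0.1837, 0.125]
ee_rot: [[-0.001, -0.998, 0.069], [0.0, 0.069, 0.998], [-1.0, 0.001, 0.0]]
wrist_force: [-0.2, -0.3, 0.3]
gripper_width: 0.573
```

Run:
```python
from plan import *
from jig import *
p=jp(-.107)
go([(p[0],p[1],.058,-184,1,5)])
```

```text
now [ 0.5007 -0.1837  0.125 ] -183.98 tilt [0.0008 0.0002] w 0.573 F [-0.2 -0.3  0.3] t 37.2
fingers 1 tx 0.0893 ty -0.0079 tz -0.0030 ax 0.0001 rows 5 need 1.6
```

>>> play_rows([
  {"fingers":1,"tx":0.02,"ty":-0.0079,"tz":-0.003,"ax":0,"ay":0,"az":0},
  {"fingers":1,"tx":0.05,"ty":-0.0079,"tz":-0.003,"ax":0,"ay":0,"az":0},
  {"fingers":1,"tx":0.08,"ty":-0.0079,"tz":-0.003,"ax":0,"ay":0,"az":0},
  {"fingers":1,"tx":0.09,"ty":-0.0079,"tz":-0.003,"ax":0,"ay":0,"az":0},
  {"fingers":1,"tx":0.09,"ty":-0.0079,"tz":-0.003,"ax":0,"ay":0,"az":0},
])

```text
time_s: 37.62
tcp_pos: [0.5053, -0.1864, 0.056]
ee_rot: [[-0.005, -0.998, 0.07], [0.0, 0.07, 0.998], [-1.0, 0.005, 0.0]]
wrist_force: [0.4, 0.2, -0.5]
gripper_width: 0.572
```

>>> play_rows([
  {"fingers":1,"tx":0.007,"ty":0,"tz":0,"ax":0,"ay":0,"az":0},
  {"fingers":1,"tx":0.014,"ty":0,"tz":0,"ax":0,"ay":0,"az":0},
  {"fingers":1,"tx":0.018,"ty":0,"tz":0,"ax":0,"ay":0,"az":0},
  {"fingers":1,"tx":0.018,"ty":0,"tz":0,"ax":0,"ay":0,"az":0},
  {"fingers":1,"tx":0.018,"ty":0,"tz":0,"ax":0,"ay":0,"az":0},
])

```text
time_s: 38.03
tcp_pos: [0.507, -0.1876, 0.0447]
ee_rot: [[0.001, -0.997, 0.071], [-0.0, 0.071, 0.997], [-1.0, -0.001, -0.0]]
wrist_force: [-0.5, -0.9, -0.4]
gripper_width: 0.573
```

>>> play_rows([
  {"fingers":1,"tx":0.0013,"ty":0,"tz":0,"ax":0,"ay":0,"az":0},
  {"fingers":1,"tx":0.0013,"ty":0,"tz":0,"ax":0,"ay":0,"az":0},
  {"fingers":1,"tx":0.0013,"ty":0,"tz":0,"ax":0,"ay":0,"az":0},
])

```text
time_s: 38.28
tcp_pos: [0.5068, -0.1877, 0.0436]
ee_rot: [[0.0, -0.997, 0.071], [-0.0, 0.071, 0.997], [-1.0, -0.0, -0.0]]
wrist_force: [-0.3, 0.9, -1.1]
gripper_width: 0.57
```

>>> play_rows([
  {"fingers":1,"tx":0.0016,"ty":0,"tz":0,"ax":0,"ay":0,"az":0},
  {"fingers":1,"tx":0.0016,"ty":0,"tz":0,"ax":0,"ay":0,"az":0},
])

```text
time_s: 38.45
tcp_pos: [0.507, -0.1877, 0.0428]
ee_rot: [[0.001, -0.997, 0.071], [-0.0, 0.071, 0.997], [-1.0, -0.001, -0.0]]
wrist_force: [-0.8, 0.5, 4.1]
gripper_width: 0.572
```

>>> play_rows([
  {"fingers":-0.6,"tx":0,"ty":0,"tz":0,"ax":0,"ay":0,"az":0},
  {"fingers":-0.6,"tx":0,"ty":0,"tz":0,"ax":0,"ay":0,"az":0},
  {"fingers":-0.6,"tx":0,"ty":0,"tz":0,"ax":0,"ay":0,"az":0},
  {"fingers":-0.6,"tx":0,"ty":0,"tz":0,"ax":0,"ay":0,"az":0},
])

```text
time_s: 38.78
tcp_pos: [0.5067, -0.1876, 0.0419]
ee_rot: [[-0.0, -0.997, 0.071], [0.0, 0.071, 0.997], [-1.0, 0.0, 0.0]]
wrist_force: [0.0, 0.1, -0.9]
gripper_width: 0.762
```

>>> play_rows([
  {"fingers":-0.6,"tx":-0.03,"ty":0,"tz":0,"ax":0,"ay":0,"az":0},
  {"fingers":-0.6,"tx":-0.07,"ty":0,"tz":0,"ax":0,"ay":0,"az":0},
  {"fingers":-0.6,"tx":-0.11,"ty":0,"tz":0,"ax":0,"ay":0,"az":0},
  {"fingers":-0.6,"tx":-0.14,"ty":0,"tz":0,"ax":0,"ay":0,"az":0},
  {"fingers":-0.6,"tx":-0.14,"ty":0,"tz":0,"ax":0,"ay":0,"az":0},
])

```text
time_s: 39.2
tcp_pos: [0.5099, -0.1882, 0.1524]
ee_rot: [[0.01, -0.997, 0.07], [-0.002, 0.07, 0.998], [-1.0, -0.011, -0.001]]
wrist_force: [0.7, 0.7, 1.1]
gripper_width: 0.796
```

Run:
```python
from plan import *
from jig import *
k=jp(-.243);print(k)
go([(k[0],k[1],.13,-184,.1,5),(k[0],k[1],.062,-184,.1,5)])
```

```text
[ 0.4969663  -0.32203692]
now [ 0.5099 -0.1882  0.1524] -184.01 tilt [-0.0106 -0.0014] w 0.796 F [0.7 0.7 1.1] t 39.2
fingers 0.1 tx 0.0298 ty 0.0047 tz -0.1792 ax -0.0001 rows 5 need 3.3
fingers 0.1 tx 0.0907 ty 0.0000 tz 0.0000 ax 0.0000 rows 5 need 1.6
```

>>> play_rows([
  {"fingers":0.1,"tx":0.02,"ty":0.002,"tz":-0.179,"ax":0,"ay":0,"az":0},
  {"fingers":0.1,"tx":0.02,"ty":0.002,"tz":-0.179,"ax":0,"ay":0,"az":0},
  {"fingers":0.1,"tx":0.02,"ty":0.002,"tz":-0.179,"ax":0,"ay":0,"az":0},
  {"fingers":0.1,"tx":0.02,"ty":0.002,"tz":-0.179,"ax":0,"ay":0,"az":0},
  {"fingers":0.1,"tx":0.02,"ty":0.002,"tz":-0.179,"ax":0,"ay":0,"az":0},
])

```text
time_s: 39.62
tcp_pos: [0.4945, -0.3237, 0.1304]
ee_rot: [[-0.002, -0.997, 0.076], [0.001, 0.076, 0.997], [-1.0, 0.002, 0.001]]
wrist_force: [0.4, -0.1, -0.4]
gripper_width: 0.509
```

>>> play_rows([
  {"fingers":0.1,"tx":0,"ty":0,"tz":0,"ax":0,"ay":0,"az":0},
  {"fingers":0.1,"tx":0,"ty":0,"tz":0,"ax":0,"ay":0,"az":0},
  {"fingers":0.1,"tx":0,"ty":0,"tz":0,"ax":0,"ay":0,"az":0},
  {"fingers":0.1,"tx":0,"ty":0,"tz":0,"ax":0,"ay":0,"az":0},
])

```text
time_s: 39.95
tcp_pos: [0.4961, -0.3202, 0.1324]
ee_rot: [[0.0, -0.998, 0.069], [-0.0, 0.069, 0.998], [-1.0, -0.0, 0.0]]
wrist_force: [-0.1, -0.7, 0.7]
gripper_width: 0.451
```

Run:
```python
from plan import *
from jig import *
from look import comp
k=jp(-.243)
go([(k[0],k[1],.062,-184,.1,5)])
a=np.radians(86);B=np.array([.026,.05,.028])
comp("pics/comp6.png",[(0,(.505,-.17,.03)),(1,(.505,-.17,.03))],k=5,w=800,h=300,boxes=[(box(*jp(x),.014,a,B),(0,255,0)) for x in(-.018,-.047,-.077,-.107)])
```

```text
now [ 0.4961 -0.3202  0.1324] -183.97 tilt [-0.0003  0.    ] w 0.451 F [-0.1 -0.7  0.7] t 39.95
fingers 0.1 tx 0.0939 ty -0.0014 tz -0.0024 ax 0.0002 rows 5 need 1.7
panel 0 px = (p+(708,983))/5-.4
panel 1 px = (p+(1479,1131))/5-.4
```

View pics/comp6.png

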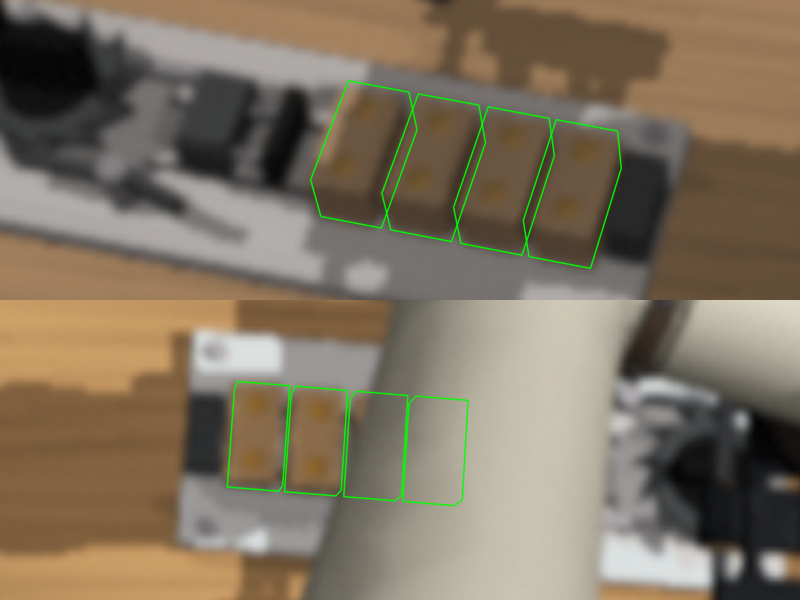

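All four stand in place on the overlay, and the fingers are above the knob. I grip it and turn.

>>> play_rows([
  {"fingers":0.1,"tx":0.03,"ty":-0.0014,"tz":-0.0024,"ax":0,"ay":0,"az":0},
  {"fingers":0.1,"tx":0.06,"ty":-0.0014,"tz":-0.0024,"ax":0,"ay":0,"az":0},
  {"fingers":0.1,"tx":0.08,"ty":-0.0014,"tz":-0.0024,"ax":0,"ay":0,"az":0},
  {"fingers":0.1,"tx":0.092,"ty":-0.0014,"tz":-0.0024,"ax":0,"ay":0,"az":0},
  {"fingers":0.1,"tx":0.092,"ty":-0.0014,"tz":-0.0024,"ax":0,"ay":0,"az":0},
])

```text
time_s: 40.47
tcp_pos: [0.4955, -0.3224, 0.0612]
ee_rot: [[-0.004, -0.997, 0.071], [0.002, 0.071, 0.997], [-1.0, 0.004, 0.001]]
wrist_force: [-0.3, -0.3, -0.4]
gripper_width: 0.446
```

>>> play_rows([
  {"fingers":1,"tx":0,"ty":0,"tz":0,"ax":0,"ay":0,"az":0},
  {"fingers":1,"tx":0,"ty":0,"tz":0,"ax":0,"ay":0,"az":0},
  {"fingers":1,"tx":0,"ty":0,"tz":0,"ax":0,"ay":0,"az":0},
  {"fingers":1,"tx":0,"ty":0,"tz":0,"ax":0,"ay":0,"az":0},
  {"fingers":1,"tx":0,"ty":0,"tz":0,"ax":0,"ay":0,"az":0},
])

```text
time_s: 40.88
tcp_pos: [0.4965, -0.3233, 0.0639]
ee_rot: [[0.0, -0.997, 0.071], [-0.0, 0.071, 0.997], [-1.0, -0.0, -0.0]]
wrist_force: [-6.5, -0.3, 4.1]
gripper_width: 0.157
```

>>> play_rows([
  {"fingers":1,"tx":0,"ty":0,"tz":0,"ax":0.03,"ay":0,"az":0},
  {"fingers":1,"tx":0,"ty":0,"tz":0,"ax":0.06,"ay":0,"az":0},
  {"fingers":1,"tx":0,"ty":0,"tz":0,"ax":0.09,"ay":0,"az":0},
  {"fingers":1,"tx":0,"ty":0,"tz":0,"ax":0.12,"ay":0,"az":0},
  {"fingers":1,"tx":0,"ty":0,"tz":0,"ax":0.15,"ay":0,"az":0},
])

```text
time_s: 41.3
tcp_pos: [0.4954, -0.3232, 0.0639]
ee_rot: [[-0.002, -0.854, 0.519], [0.0, 0.519, 0.854], [-1.0, 0.002, -0.001]]
wrist_force: [-4.5, -0.8, 3.0]
gripper_width: 0.141
```

Run:
```python
from plan import *
go([]);s=r.sense();print(s["moment"].round(2),s["joints"].round(1))
```

```text
now [ 0.4954 -0.3232  0.0639] -211.3 tilt [ 0.0021 -0.001 ] w 0.141 F [-4.5 -0.8  3. ] t 41.3
[-0.19  1.13  0.04] [-17.4  29.2 -16.5   0.  -44.4 -13.9]
```

>>> play_rows([
  {"fingers":1,"tx":0,"ty":0,"tz":0,"ax":0.028,"ay":0,"az":0},
  {"fingers":1,"tx":0,"ty":0,"tz":0,"ax":0.056,"ay":0,"az":0},
  {"fingers":1,"tx":0,"ty":0,"tz":0,"ax":0.084,"ay":0,"az":0},
  {"fingers":1,"tx":0,"ty":0,"tz":0,"ax":0.112,"ay":0,"az":0},
  {"fingers":1,"tx":0,"ty":0,"tz":0,"ax":0.14,"ay":0,"az":0},
])

```text
time_s: 41.72
tcp_pos: [0.4953, -0.323, 0.0638]
ee_rot: [[-0.003, -0.553, 0.833], [0.001, 0.833, 0.553], [-1.0, 0.002, -0.002]]
wrist_force: [-2.1, 2.5, 3.6]
gripper_width: 0.137
```

>>> play_rows([
  {"fingers":1,"tx":0,"ty":0,"tz":0,"ax":0.028,"ay":0,"az":0},
  {"fingers":1,"tx":0,"ty":0,"tz":0,"ax":0.056,"ay":0,"az":0},
  {"fingers":1,"tx":0,"ty":0,"tz":0,"ax":0.084,"ay":0,"az":0},
  {"fingers":1,"tx":0,"ty":0,"tz":0,"ax":0.112,"ay":0,"az":0},
  {"fingers":1,"tx":0,"ty":0,"tz":0,"ax":0.14,"ay":0,"az":0},
])

```text
time_s: 42.13
tcp_pos: [0.4952, -0.3229, 0.0638]
ee_rot: [[-0.003, -0.145, 0.989], [0.001, 0.989, 0.145], [-1.0, 0.001, -0.003]]
wrist_force: [-3.1, 2.2, 3.5]
gripper_width: 0.137
```

>>> play_rows([
  {"fingers":1,"tx":0,"ty":0,"tz":0,"ax":0.028,"ay":0,"az":0},
  {"fingers":1,"tx":0,"ty":0,"tz":0,"ax":0.056,"ay":0,"az":0},
  {"fingers":1,"tx":0,"ty":0,"tz":0,"ax":0.084,"ay":0,"az":0},
  {"fingers":1,"tx":0,"ty":0,"tz":0,"ax":0.11,"ay":0,"az":0},
  {"fingers":1,"tx":0,"ty":0,"tz":0,"ax":0.11,"ay":0,"az":0},
])

```text
time_s: 42.55
tcp_pos: [0.4952, -0.3227, 0.0638]
ee_rot: [[-0.003, 0.196, 0.981], [0.001, 0.981, -0.196], [-1.0, 0.0, -0.003]]
wrist_force: [-4.2, 2.6, 4.5]
gripper_width: 0.14
```

Run:
```python
from plan import *
from look import comp
go([]);s=r.sense();print(s["moment"].round(2))
comp("pics/comp7.png",[(0,(.505,-.2,.03)),(1,(.505,-.2,.03))],k=5,w=800,h=300)
```

```text
now [ 0.4952 -0.3227  0.0638] -281.32 tilt [ 0.0004 -0.0029] w 0.14 F [-4.2  2.6  4.5] t 42.55
[0.97 0.93 0.41]
panel 0 px = (p+(637,974))/5-.4
panel 1 px = (p+(1539,1132))/5-.4
```

View pics/comp7.png

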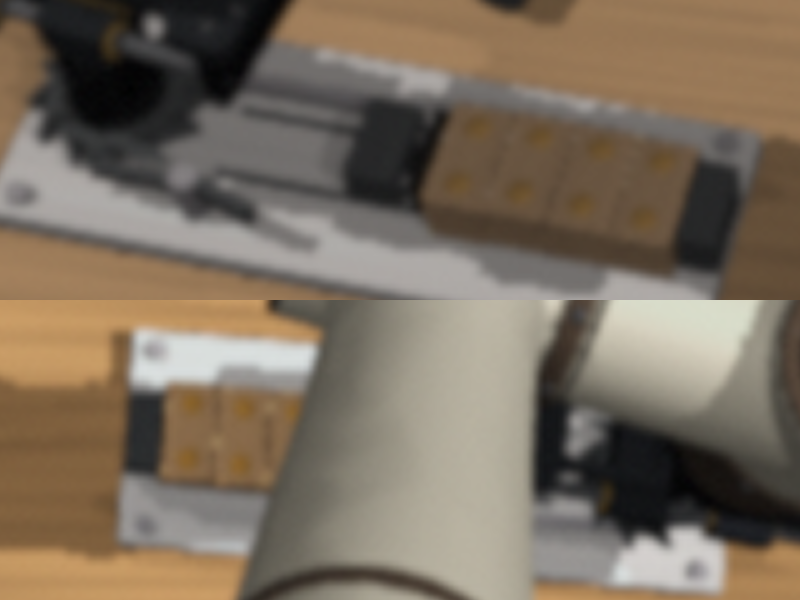

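The row is closed up against the jaw and the knob torque is 0.41 N m. I turn a little further for margin, ease back onto the tooth, then release.

>>> play_rows([
  {"fingers":1,"tx":0,"ty":0,"tz":0,"ax":0.01,"ay":0,"az":0},
  {"fingers":1,"tx":0,"ty":0,"tz":0,"ax":0.018,"ay":0,"az":0},
  {"fingers":1,"tx":0,"ty":0,"tz":0,"ax":0.018,"ay":0,"az":0},
])

```text
time_s: 42.9
tcp_pos: [0.4953, -0.3227, 0.0638]
ee_rot: [[-0.003, 0.249, 0.969], [0.001, 0.969, -0.249], [-1.0, 0.0, -0.003]]
wrist_force: [-4.0, 3.5, 6.2]
gripper_width: 0.139
```

>>> play_rows([
  {"fingers":1,"tx":0,"ty":0,"tz":0,"ax":-0.015,"ay":0,"az":0},
  {"fingers":1,"tx":0,"ty":0,"tz":0,"ax":-0.03,"ay":0,"az":0},
  {"fingers":1,"tx":0,"ty":0,"tz":0,"ax":-0.045,"ay":0,"az":0},
  {"fingers":1,"tx":0,"ty":0,"tz":0,"ax":-0.055,"ay":0,"az":0},
  {"fingers":1,"tx":0,"ty":0,"tz":0,"ax":-0.055,"ay":0,"az":0},
])

```text
time_s: 43.32
tcp_pos: [0.4953, -0.3228, 0.0638]
ee_rot: [[-0.003, 0.077, 0.997], [0.001, 0.997, -0.077], [-1.0, 0.001, -0.003]]
wrist_force: [-3.2, 3.3, 5.1]
gripper_width: 0.139
```

Run:
```python
from plan import *
go([]);s=r.sense();print(s["moment"].round(2))
```

```text
now [ 0.4953 -0.3228  0.0638] -274.42 tilt [ 0.0007 -0.0029] w 0.139 F [-3.2  3.3  5.1] t 43.32
[0.88 0.92 0.16]
```

>>> play_rows([
  {"fingers":0.2,"tx":0,"ty":0,"tz":0,"ax":0,"ay":0,"az":0},
  {"fingers":0.2,"tx":0,"ty":0,"tz":0,"ax":0,"ay":0,"az":0},
  {"fingers":0.2,"tx":0,"ty":0,"tz":0,"ax":0,"ay":0,"az":0},
  {"fingers":0.2,"tx":0,"ty":0,"tz":0,"ax":0,"ay":0,"az":0},
])

```text
time_s: 43.65
tcp_pos: [0.497, -0.3235, 0.0632]
ee_rot: [[0.001, 0.08, 0.997], [-0.0, 0.997, -0.08], [-1.0, -0.0, 0.001]]
wrist_force: [0.6, -0.7, -0.3]
gripper_width: 0.348
```

>>> play_rows([
  {"fingers":0.2,"tx":-0.03,"ty":0,"tz":0,"ax":0,"ay":0,"az":0},
  {"fingers":0.2,"tx":-0.07,"ty":0,"tz":0,"ax":0,"ay":0,"az":0},
  {"fingers":0.2,"tx":-0.12,"ty":0,"tz":0,"ax":0,"ay":0,"az":0},
  {"fingers":0.2,"tx":-0.17,"ty":0,"tz":0,"ax":0,"ay":0,"az":0},
  {"fingers":0.2,"tx":-0.22,"ty":0,"tz":0,"ax":0,"ay":0,"az":0},
])

```text
time_s: 44.07
tcp_pos: [0.4964, -0.3233, 0.2297]
ee_rot: [[-0.0, 0.08, 0.997], [-0.0, 0.997, -0.08], [-1.0, -0.0, -0.0]]
wrist_force: [1.2, -0.3, -0.7]
gripper_width: 0.4
```

>>> play_rows([
  {"fingers":0.2,"tx":-0.1,"ty":-0.24,"tz":-0.05,"ax":0,"ay":0,"az":0},
  {"fingers":0.2,"tx":-0.1,"ty":-0.24,"tz":-0.05,"ax":0,"ay":0,"az":0},
  {"fingers":0.2,"tx":-0.1,"ty":-0.24,"tz":-0.05,"ax":0,"ay":0,"az":0},
  {"fingers":0.2,"tx":-0.1,"ty":-0.24,"tz":-0.05,"ax":0,"ay":0,"az":0},
  {"fingers":0.2,"tx":-0.1,"ty":-0.24,"tz":-0.05,"ax":0,"ay":0,"az":0},
])

```text
time_s: 44.48
tcp_pos: [0.4439, -0.5023, 0.3046]
ee_rot: [[0.001, 0.081, 0.997], [-0.002, 0.997, -0.081], [-1.0, -0.002, 0.001]]
wrist_force: [0.5, -1.2, -0.1]
gripper_width: 0.398
```

Run:
```python
from plan import *
from jig import *
from look import comp
go([])
a=np.radians(86);B=np.array([.026,.05,.028])
# expected at tooth 3 : row from jaw, knob turned 90 deg
bx=[(box(*jp(-.013-.026*i),.014,a,B),(0,255,0)) for i in range(4)]+[(box(*jp(-.108),.014,a,np.array([.008,.04,.026])),(0,0,255)),(box(*jp(-.243),.038,a-np.pi/2,np.array([.046,.012,.036])),(0,255,255))]
comp("pics/comp8.png",[(0,(.505,-.2,.03)),(1,(.505,-.2,.03))],k=5,w=800,h=300,boxes=bx)
```

```text
now [ 0.4439 -0.5023  0.3046] -274.66 tilt [-0.0016  0.0015] w 0.398 F [ 0.5 -1.2 -0.1] t 44.48
panel 0 px = (p+(637,974))/5-.4
panel 1 px = (p+(1539,1132))/5-.4
```

View pics/comp8.png

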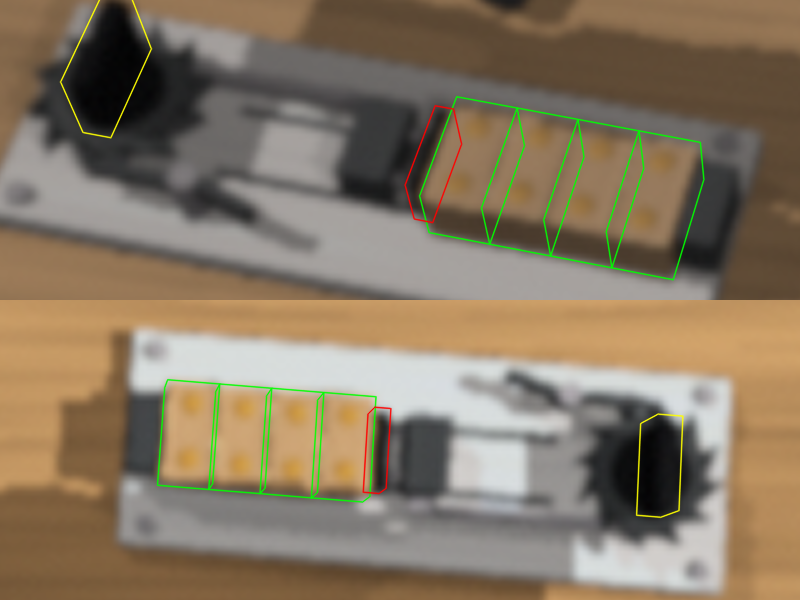

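The row is tight against the jaw with the pad pressed in, the bar knob is a quarter turn round (tooth 3) and the arm is clear. Last check: drawer shut, tools unmoved.

Run:
```python
from look import *
cs=comp("pics/comp9.png",[(0,(.62,.22,.04)),(1,(.62,.22,.04))],k=4,w=400,h=300)
for c,n in zip(cs,("scene0","top0")):
    old=cv2.imread(f"pics/{n}.png")
    u=proj(c,[[.5954,.2246,.047]])[0].astype(int);a=old[u[1]-12:u[1]+12,u[0]-30:u[0]+30];b=c["image"][:,:,::-1][u[1]-25:u[1]+25,u[0]-45:u[0]+45]
    m=cv2.minMaxLoc(cv2.matchTemplate(np.ascontiguousarray(b),a,cv2.TM_CCOEFF_NORMED));print(n,"handle shift px",np.array(m[3])-[15,13],round(m[1],3))
    for t in("hammer","screwdriver","tin","spool"): print(t,[(np.round(d["uv"]).tolist(),round(d["score"],2)) for d in spotter.find_in(t,c)[:1]])
```

```text
panel 0 px = (p+(1442,1051))/4-.4
panel 1 px = (p+(684,683))/4-.4
scene0 handle shift px [0 0] 0.582
hammer [([198.0, 166.0], 0.71)]
screwdriver [([438.0, 182.0], 0.91)]
tin [([291.0, 368.0], 0.69)]
spool [([236.0, 338.0], 0.7)]
top0 handle shift px [0 0] 0.789
hammer [([393.0, 318.0], 0.85)]
screwdriver [([196.0, 337.0], 0.95)]
tin [([299.0, 158.0], 0.56)]
spool [([346.0, 167.0], 0.71)]
```

View pics/comp9.png

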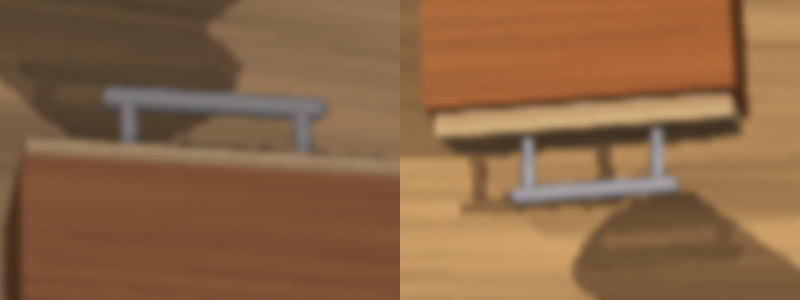

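The drawer is shut, with the handle on its original pixels. I hand in.

```bash
python3 -c "
from station import job
print(job.finish_job())"
```

```text
the job is handed in; nothing more can be done
None
```

The job is handed in at about 45 s of robot time; no verdict was reported. There were four blocks, two in the drawer and two on the bench. All four stand in the jig, the finished piece is in the drawer, the drawer is shut, and the ratchet is on tooth 3.

**Last checks**
- **Row:** the overlay shows all four blocks upright, square and tight against the jaw.
- **Pad and pawl:** the pad is visibly pressed in and the knob is a quarter turn round. Knob torque fell from 0.41 to 0.16 N m when I eased it back. After I let go, the knob still lay on its tooth. I judged the pad's travel only from the picture, about 4–6 mm; I had no joint reading.
- **Drawer:** the handle is back on its starting pixels in both views.

**Disagreed or not checked**
- **Hammer:** in the top view the network put its centre about 19 px from its first position, with the arm over that area. In the scene view it was within 4 px. The arm never worked near it, so I took this as occlusion, but I did not check further.
- **Finished piece:** I saw it in the drawer after placing it, before closing. It cannot be seen now that the drawer is shut.
- **Block3:** it was knocked about 4 cm aside partway through, and I measured it again before picking it up.

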